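# Square up and mark mill blade blanks

### The arm

A 6-joint arm with a two-finger parallel gripper is mounted at the origin on the work surface. World frame = base frame: x ahead of the robot, y to its left, z up, the work surface at z = 0. Lengths are in m, angles in degrees, forces in N, time in s.
With the tool pointing down it reaches from about 0.3 to 0.75 m from the base axis. Payload 8.5 kg.
Tool frame: the origin (TCP) lies on the mounting face of the last link; the fingertips stand 173 mm ahead of it and the grasp point (between the pads) lies 155 mm ahead of it (env.tips_ahead is the distance from the TCP to the fingertips, in m); x points along the fingers, z is the direction in which the jaws open and shut, and the axes are right-handed (so a half turn about x gives the same grasp; the last joint's range is limited). The gripper opens to 85 mm and grips with 20 to 120 N. Pads are 22 mm wide; open, the fingers measure 114 mm over their backs; the gripper's body (76 mm by 85 mm) begins 54 mm behind the grasp point. The pads swing forward as they close: fully open they stand 13 mm farther back than shut.
Start: joints at [57.164, 21.807, 74.336, -0, 83.858, -12.336], TCP at [0.193, 0.515, 0.405] pointing down, gripper open.
Joint ranges: [-178.18, 178.18], [-50.72, 133.34], [12.68, 142.11], [-81.47, 261.47], [9.98, 163.14], [-165.26, 165.26]. Speed limits (degrees/s): [136.94, 136.94, 180, 180, 180, 180].

### API

Orientations are given as a 3x3 rotation matrix whose columns are the frame's x, y, z axes.
In Python, from rig import env, optics gives the robot as it stands.
- The arm moves only by the shell command python3 -m inch 'ROWS' [FORCE]. ROWS is JSON, a list of rows, each a list of 3 entries, a list of its own where there are three numbers: the closure, from -1 (fully open) to 1 (shut), then the shift along the tool's x, y, z in units of 30 mm (1.0 is 30 mm), then the turn about the tool's x in units of 5 degrees (1.0 is 5 degrees). In form: [[hand, [x, y, z], yaw], ...]. A call has exactly 8 rows; each row shifts and turns the commanded pose from where the row before left it, along the tool's axes as they then stand; what a row does not reach is not made up. A row lasts 1/12 s, in which the tool goes at most 41.7 mm and 7.16 degrees, less where a joint would pass 70% of its speed; a pose out of reach is approached as far as the arm can. A call is refused whole if a number of a shift passes 1 or a number of a turn 1, either way. A call with a gripper value outside its range is refused whole. The fingers move at their own pace and stop on an object; FORCE is the grip in N (left out, the last holds). Time passes only in rows, so rows that do not move let the fingers close, or fill a call up. It gives the time, the measured TCP pose, the force and the opening at its end, in the units of the state.
- env.observe(): the state, without advancing time (a new reading comes with each control period).
- optics.get_image(name): name is "side" or "top"; returns the picture (420x560x3 uint8, red, green, blue); there is no depth.
- optics.camera_params(name): a dict with "fx", "fy", "cx", "cy" (pixels), "xyz" and "rotation" of the camera in the world. Camera axes: x right, y down, z forward; pixel columns grow to the right and rows downward; lengths in m; the calibration is good to about 2 mm. A picture is of the moment at which its call begins. camera_params takes no time and is no camera call.
- env.close_job(): hands the job in, once; it reports no verdict.
The state is a dict: "time_s": time; "q": joint angles; "qvel": joint speeds; "joint_efforts": joint torques, N m; "position": TCP position; "tool_rot": TCP orientation; "ft_force": force on the tool from outside, world axes, zero at the start; "wrist_torque": the same for the moment, N m; "grip_width": finger opening in m.
Only numpy, scipy, OpenCV 4.12 (cv2) and the standard library are available. Lean on these libraries where they do the work, as an engineer would, in place of code of your own. Each camera call takes 0.05 s, during which the arm holds its last target.

### The job

Load every blue blade blank from the plywood board onto the bed of the marking press, lying side by side with one end towards the stop fence; then lay the straightedge flush across all their free ends, pushing them home so that every blank also butts squarely against the fence, and let go of it. With the straightedge left standing there, press the yellow pedal fully down to its stop for a moment and let it up. Then put the straightedge back upright along its black rubber rest and lay all the blanks back flat on the plywood board (not on one another), leaving the other objects alone.

Things in the scene. Friction and masses are not known exactly. Their poses are not given: they have to be found in the camera images.
- press: Fixed bench marking press. Origin on the table, midway along and below the upright face of its stop fence; +x runs from the fence out along the bed, away from the robot; y along the fence. Bed: flat steel, top 8 mm up, x 0 to 165, y -125 to 125 mm. Fence: grey housing behind x = 0, 45 mm high, 75 mm from x = -25 to -75. Blanks against the fence have their centres at x = 55, 22 mm up.
- mark_bar (a joint): Downward travel (m) of the dark marking bar with brass pins, driven by the pedal, 0 to 0.013. It overhangs the bed from the fence to press x = 7 mm, |y| < 115; raised, its pins are 50 mm and its top 72 mm above the table. It never reaches the blanks.
- pedal (a joint): Angle of the yellow treadle, rad: 0 up (sprung), 0.20 fully down on its stop; it counts as fully down above 0.18. Needs about 4 N to start and about 11 N at the stop, pressing at the pad point; springs back when released.
- pedal_pad (a point): Point on the top of the treadle's black rubber pad where it is pressed, 110 mm from the hinge line, 61 mm above the table when up; it goes down about 22 mm to the stop.
- pedal_unit: Fixed base of the pedal, 180 x 110 x 12 mm, origin under its centre on the table. The treadle (140 x 84 mm) is hinged at the unit's +x end (hinge line at x = +70, 30 mm up) and its free end rises towards -x. It stands on one side of the press, the board on the other; which is which varies.
- board: Fixed flat plywood board, 200 (x) x 250 (y) x 8 mm thick, with two blue lines; origin under its centre on the table. The blanks start on it, side by side about 62 mm apart along its y, and return to it.
- rest: Fixed flat black rubber rest strip for the straightedge, 65 (x) x 250 (y) x 5 mm thick, beyond the press; origin under its centre, on the table.
- straightedge: Aluminium straightedge that stands on its flat underside: bar 220 mm long (its x), 36 mm thick (its y, both long faces are true), 24 mm high, with a red upright handle in the middle, 70 mm long, 16 mm thick, from 24 to 68 mm above the underside. 0.5 kg. Origin at the centre of its underside. It starts on the rest.
- blank_a: Blade blank a, mill blade blank: a navy-blue square steel bar, 110 mm long (its own x) and 28 x 28 mm in section, 0.32 to 0.44 kg (cored), with a rough silver carbide patch on part of one half (thin, look only). Origin at the centre of the bar. Any long face may be up, either end may lead. Three or all four blanks are present.
- blank_b: Blade blank b, mill blade blank: a navy-blue square steel bar, 110 mm long (its own x) and 28 x 28 mm in section, 0.32 to 0.44 kg (cored), with a rough silver carbide patch on part of one half (thin, look only). Origin at the centre of the bar. Any long face may be up, either end may lead. Three or all four blanks are present.
- blank_c: Blade blank c, mill blade blank: a navy-blue square steel bar, 110 mm long (its own x) and 28 x 28 mm in section, 0.32 to 0.44 kg (cored), with a rough silver carbide patch on part of one half (thin, look only). Origin at the centre of the bar. Any long face may be up, either end may lead. Three or all four blanks are present.
- blank_d: Blade blank d, mill blade blank: a navy-blue square steel bar, 110 mm long (its own x) and 28 x 28 mm in section, 0.32 to 0.44 kg (cored), with a rough silver carbide patch on part of one half (thin, look only). Origin at the centre of the bar. Any long face may be up, either end may lead. Three or all four blanks are present.
- mill: Bystander: upright blue mill stub with copper-coloured pin, diameter 52 mm, 115 mm high; origin under its centre. Leave alone.
- ring: Bystander: steel ring lying flat, outside diameter 90 mm, 22 mm high; origin under its centre. Leave alone.
Things that resemble listed ones, but are neither listed nor needed, are in the scene too. Leave any green or pink look-alike of the blank_a alone.

How it is judged:
By the outcome, as a careful person would: the job done as asked, in the order asked, and still so for the second after the job is handed in, with the robot touching nothing.
Of blank_a, blank_b, blank_c, blank_d only 3 to 4 are there at a start; the rules pass over those that are not, and their reading is None.
At some moment in a run one of blank_a, blank_b, blank_c, blank_d, straightedge may be knocked a few centimetres aside while the robot is not near it.
Once in a run the grip may slacken for a moment while it holds something.
It also fails if it takes over 210 s, if anything falls off the work surface, if the arm or the gripper's body presses on something with over 40 N, if the wrist force passes 120 N, or if a joint passes its speed limit or range.

## Working session

There is one attempt and no reset: what is moved stays moved. The work goes in short steps, Python scripts to look and compute and a shell command to move; the robot and the scene stay as the last step left them, time stands still between calls to the robot, and variables do not carry over. Pictures are saved under pics/ and viewed, and the job is handed in when it is done.

```bash
ls; mkdir -p pics
python3 - <<'E'
from rig import env, optics
import cv2, numpy as np
np.set_printoptions(precision=4,suppress=True)
s=env.observe()
for k in s: print(k, np.array(s[k]))
for n in ("side","top"):
    im=optics.get_image(n); cv2.imwrite(f"pics/{n}0.png",im[:,:,::-1])
    print(n,optics.camera_params(n))
print(env.tips_ahead)
E
```

```text
pics
time_s 0.0
q [ 57.163   21.8399  74.3862   0.0005  83.8573 -12.3374]
qvel [ 0.0623 -0.0104  0.0554  0.0329 -0.0084  0.0092]
joint_efforts [ -0.0012 -44.8474 -23.1273  -0.0003   0.0049  -0.    ]
position [0.1926 0.5151 0.4041]
tool_rot [[-0.0008 -0.9367  0.3502]
 [-0.0012  0.3502  0.9367]
 [-1.      0.0003 -0.0014]]
ft_force [0.2644 0.0185 0.0679]
wrist_torque [ 0.0206 -0.0625 -0.0048]
grip_width 0.08537262478176455
side {'fx': 419.7821925909473, 'fy': 419.7821925909473, 'cx': 286.7860462135885, 'cy': 208.88036767884395, 'xyz': array([ 0.0944, -0.6536,  1.0065]), 'rotation': array([[ 0.8339, -0.4399,  0.3333],
       [-0.5518, -0.6533,  0.5184],
       [-0.0103, -0.6162, -0.7875]])}
top {'fx': 459.0756130508373, 'fy': 459.0756130508373, 'cx': 272.69521278496734, 'cy': 210.21668749479514, 'xyz': array([ 0.2529, -0.0393,  1.575 ]), 'rotation': array([[-0.027 , -0.9883,  0.1499],
       [-0.9996,  0.0267, -0.0045],
       [ 0.0005, -0.1499, -0.9887]])}
0.1734
```

View pics/side0.png

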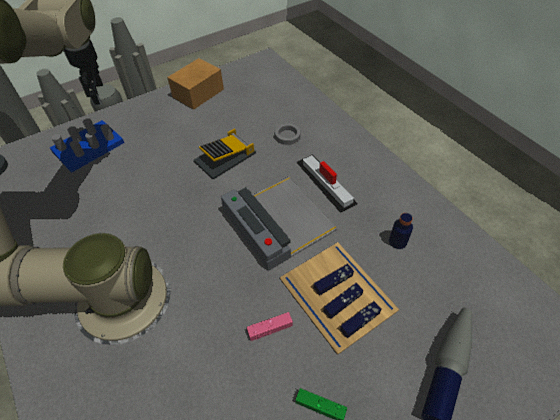

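View pics/top0.png

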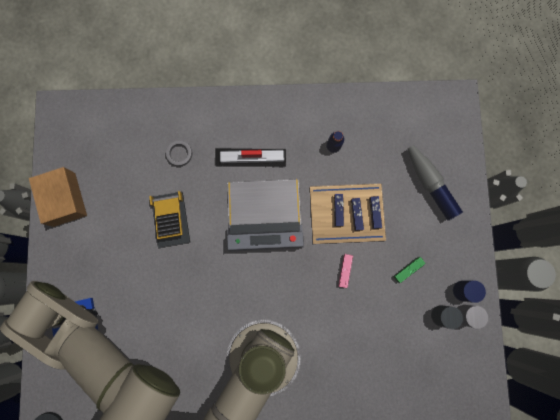

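The side view shows the press at about (255,228), three navy blanks on the board at (333,278), (343,300) and (360,318), the straightedge on its rest at (327,182), and the pedal at (225,152). In the top view the blanks are at (339,210), (357,214) and (376,212). The pink (345,271) and green (409,270) bars are look-alikes. The big navy-and-grey tool at (435,185) and the mill at (336,142) are bystanders. I'll enlarge before measuring.

```bash
cat > h.py <<'E'
import numpy as np, cv2
from rig import env, optics
np.set_printoptions(precision=4,suppress=True)
def grab(n,tag=None):
    im=optics.get_image(n)
    if tag: cv2.imwrite(f"pics/{n}_{tag}.png",im[:,:,::-1])
    return im
def ray(n,uv):
    p=optics.camera_params(n); uv=np.atleast_2d(np.array(uv,float))
    d=np.c_[(uv[:,0]-p['cx'])/p['fx'],(uv[:,1]-p['cy'])/p['fy'],np.ones(len(uv))]
    return np.array(p['xyz']),d@np.array(p['rotation']).T
def plane(n,uv,z):
    c,d=ray(n,uv); return c+d*((z-c[2])/d[:,2])[:,None]
def proj(n,X):
    p=optics.camera_params(n); X=np.atleast_2d(X); q=(X-np.array(p['xyz']))@np.array(p['rotation'])
    return np.c_[p['fx']*q[:,0]/q[:,2]+p['cx'],p['fy']*q[:,1]/q[:,2]+p['cy']]
def tri(uv1,uv2):
    c1,d1=ray('side',uv1); c2,d2=ray('top',uv2); d1=d1[0];d2=d2[0]
    A=np.c_[d1,-d2]; t=np.linalg.lstsq(A,c2-c1,rcond=None)[0]
    a=c1+d1*t[0]; b=c2+d2*t[1]; return (a+b)/2,np.linalg.norm(a-b)
def crop(im,x0,y0,x1,y1,k,path):
    cv2.imwrite(path,cv2.resize(im[y0:y1,x0:x1,::-1],None,fx=k,fy=k,interpolation=cv2.INTER_CUBIC))
E
python3 - <<'E'
import cv2
for n,b,k in (("top",(205,130,405,260),4),("side",(190,120,410,360),2.5)):
    im=cv2.imread(f"pics/{n}0.png"); x0,y0,x1,y1=b
    c=cv2.resize(im[y0:y1,x0:x1],None,fx=k,fy=k,interpolation=cv2.INTER_CUBIC)
    cv2.imwrite(f"pics/{n}0c.png",c)
E
```

```text
(no output)
```

View pics/top0c.png

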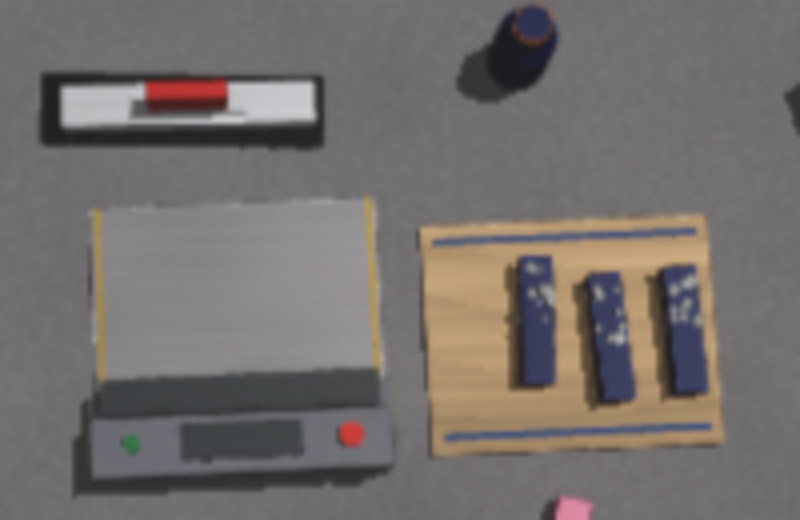

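View pics/side0c.png

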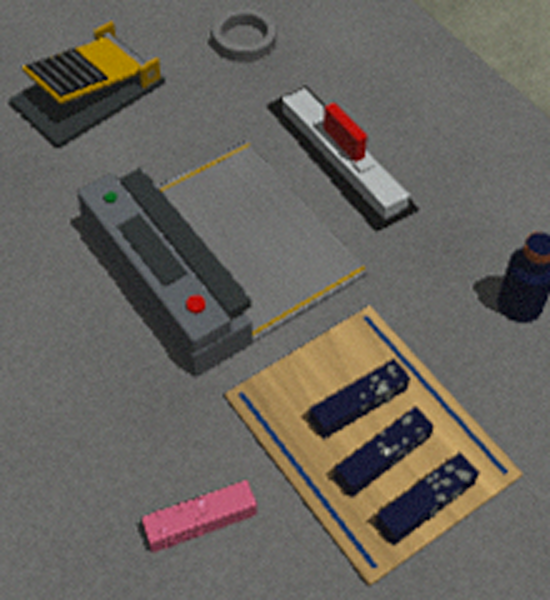

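```bash
cat > meas.py <<'E'
from h import *
def rects(im,n,mask,z,amin,roi):
    x0,y0,x1,y1=roi; m=np.zeros_like(mask); m[y0:y1,x0:x1]=mask[y0:y1,x0:x1]
    m=cv2.morphologyEx(m,cv2.MORPH_CLOSE,np.ones((3,3),np.uint8))
    cs,_=cv2.findContours(m,cv2.RETR_EXTERNAL,cv2.CHAIN_APPROX_NONE)
    out=[]
    for c in cs:
        if cv2.contourArea(c)<amin: continue
        P=plane(n,c[:,0,:],z)[:,:2].astype(np.float32)*1000
        (cx,cy),(w,h),a=cv2.minAreaRect(P)
        b=cv2.boxPoints(((cx,cy),(w,h),a)); e=[b[1]-b[0],b[2]-b[1]]
        L=max(e,key=np.linalg.norm); ang=np.degrees(np.arctan2(L[1],L[0]))
        ang=(ang+90)%180-90
        out.append((round(cx,1),round(cy,1),round(max(w,h),1),round(min(w,h),1),round(float(ang),1)))
        M=cv2.moments(c); print(n,'px',round(M['m10']/M['m00'],1),round(M['m01']/M['m00'],1),'rect(mm,deg)',out[-1])
    return out
def navy(im):
    h=cv2.cvtColor(im,cv2.COLOR_RGB2HSV); return cv2.inRange(h,(108,110,15),(130,255,140))
def white(im):
    h=cv2.cvtColor(im,cv2.COLOR_RGB2HSV); return cv2.inRange(h,(0,0,150),(180,40,255))
def red(im):
    h=cv2.cvtColor(im,cv2.COLOR_RGB2HSV); return cv2.inRange(h,(0,150,80),(8,255,255))|cv2.inRange(h,(172,150,80),(180,255,255))
E
python3 - <<'E'
from meas import *
im=cv2.imread('pics/top0.png')[:,:,::-1].copy()
print('blanks'); rects(im,'top',navy(im),0.036,100,(310,180,400,250))
print('se'); rects(im,'top',white(im),0.029,60,(205,140,300,172))
print('handle'); rects(im,'top',red(im),0.073,20,(205,140,300,172))
ims=cv2.imread('pics/side0.png')[:,:,::-1].copy()
print('blanks'); rects(ims,'side',navy(ims),0.036,100,(300,250,400,350))
T=lambda L:[(205+x/4,130+y/4) for x,y in L]
print('bed far L,R ; near strip', plane('top',T([(92,210),(373,198),(101,380),(378,367)]),0.008))
print('fence top corners', plane('top',T([(93,478),(393,467)]),0.075))
print('bar top corners', plane('top',T([(101,380),(378,367),(101,414),(380,403)]),0.072))
print('board', plane('top',T([(421,227),(705,215),(722,443),(433,455)]),0.008))
print('rest', plane('top',T([(41,73),(322,75),(322,146),(42,145)]),0.005))
E
```

```text
blanks
se
top px 253.0 155.5 rect(mm,deg) (681.1, 20.4, 215.2, 32.2, 88.5)
handle
top px 250.7 152.1 rect(mm,deg) (679.4, 21.7, 60.8, 17.4, 88.5)
blanks
side px 359.0 319.9 rect(mm,deg) (466.5, -397.5, 114.5, 30.7, 2.8)
side px 342.2 300.7 rect(mm,deg) (462.0, -335.4, 113.5, 31.5, 4.2)
side px 333.0 278.8 rect(mm,deg) (484.5, -286.6, 126.4, 59.2, -0.3)
bed far L,R ; near strip [[ 0.5923  0.1066  0.008 ]
 [ 0.5963 -0.1385  0.008 ]
 [ 0.443   0.1007  0.008 ]
 [ 0.4478 -0.1375  0.008 ]]
fence top corners [[ 0.3546  0.1023  0.075 ]
 [ 0.3569 -0.1426  0.075 ]]
bar top corners [[ 0.4352  0.095   0.072 ]
 [ 0.4399 -0.1335  0.072 ]
 [ 0.4071  0.0954  0.072 ]
 [ 0.41   -0.1341  0.072 ]]
board [[ 0.5695 -0.1793  0.008 ]
 [ 0.5734 -0.427   0.008 ]
 [ 0.3745 -0.4291  0.008 ]
 [ 0.3709 -0.1817  0.008 ]]
rest [[ 0.7176  0.1504  0.005 ]
 [ 0.7091 -0.0976  0.005 ]
 [ 0.6448 -0.0956  0.005 ]
 [ 0.6523  0.15    0.005 ]]
```

Run:
```python
from h import *
im=cv2.imread('pics/top0.png')[:,:,::-1]; crop(im,130,170,215,260,6,'pics/ped_top.png')
im=cv2.imread('pics/side0.png')[:,:,::-1]; crop(im,180,115,275,190,6,'pics/ped_side.png')
```

```text
(no output)
```

View pics/ped_top.png

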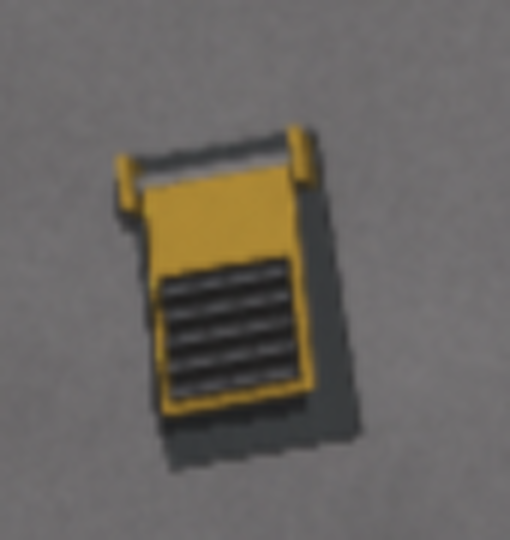

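View pics/ped_side.png

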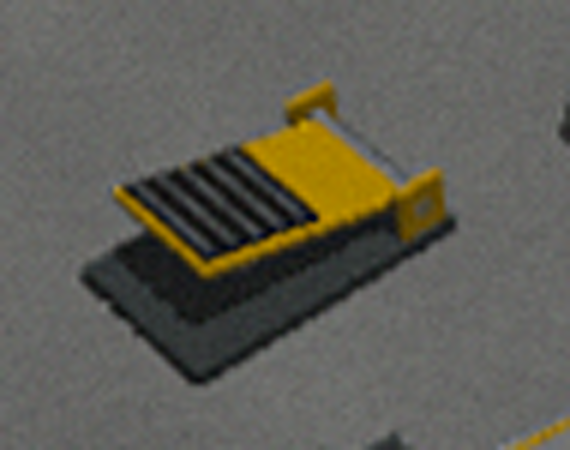

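Top crop: bed corners at about (228,182) and (298,180), and the fence and bar agree with the press data. That gives a press origin near (0.430,-0.0185) with a yaw of about 0.9°. The rest is centred at (0.681,0.027). The pedal pad's centre is at about pixel (168,225). The top-view navy mask was too dark, so I'll fix it.

Run:
```python
from meas import *
im=cv2.imread('pics/top0.png')[:,:,::-1].copy()
h=cv2.cvtColor(im,cv2.COLOR_RGB2HSV)
print(h[205:225:4,338],h[214,352:364])
def nav(im):
    h=cv2.cvtColor(im,cv2.COLOR_RGB2HSV); return cv2.inRange(h,(112,90,40),(128,255,160))
rects(im,'top',nav(im),0.036,60,(315,188,400,240))
cs=[(130+x/6,170+y/6) for x,y in [(160,285),(290,262),(300,378),(170,398),(230,331)]]
print('pad',plane('top',cs,0.061))
e=[(130+x/6,170+y/6) for x,y in [(163,413),(313,389)]]
print('free end',plane('top',e,0.067))
hg=[(130+x/6,170+y/6) for x,y in [(145,190),(292,168)]]
print('hinge end',plane('top',hg,0.035))
b=[(130+x/6,170+y/6) for x,y in [(172,470),(362,435),(312,128)]]
print('base',plane('top',b,0.012))
```

```text
[[118  76  94]
 [118  93  90]
 [118  93  90]
 [117  92  89]
 [118  91  90]] [[ 15  58  62]
 [135  23  45]
 [118  84  88]
 [118  88  93]
 [118  42  85]
 [150   2 125]
 [120   2 141]
 [ 60   2 164]
 [ 90   2 167]
 [125  21 133]
 [ 15  75 167]
 [ 17  94 184]]
top px 376.3 219.2 rect(mm,deg) (445.6, -395.4, 51.1, 21.5, 3.5)
pad [[0.4683 0.3404 0.061 ]
 [0.4792 0.2684 0.061 ]
 [0.4144 0.2626 0.061 ]
 [0.4053 0.3342 0.061 ]
 [0.4416 0.3014 0.061 ]]
free end [[0.3965 0.3365 0.067 ]
 [0.4075 0.2543 0.067 ]]
hinge end [[0.5266 0.356  0.035 ]
 [0.537  0.2727 0.035 ]]
base [[0.3692 0.3447 0.012 ]
 [0.3862 0.2371 0.012 ]
 [0.5644 0.2659 0.012 ]]
```

```bash
cat >> meas.py <<'E'
def nav(im):
    f=im.astype(int); r,g,b=f[...,0],f[...,1],f[...,2]
    return ((b-r>-8)*255).astype(np.uint8)
E
python3 - <<'E'
from meas import *
im=cv2.imread('pics/top0.png')[:,:,::-1].copy()
rects(im,'top',nav(im),0.036,60,(315,189,400,238))
ims=cv2.imread('pics/side0.png')[:,:,::-1].copy()
m=nav(ims)
rects(ims,'side',m,0.036,60,(300,250,390,340))
m=nav(im); crop(np.dstack([m]*3),305,180,395,245,6,'pics/m.png')
E
```

```text
top px 357.0 213.9 rect(mm,deg) (466.1, -331.2, 109.3, 30.2, 4.2)
top px 375.4 212.3 rect(mm,deg) (470.6, -394.1, 109.1, 31.0, 2.3)
top px 338.6 209.7 rect(mm,deg) (482.9, -269.8, 106.9, 29.4, -0.0)
top px 391.9 211.9 rect(mm,deg) (466.7, -447.0, 165.9, 54.6, -3.6)
side px 379.3 332.0 rect(mm,deg) (479.6, -454.3, 92.1, 39.7, 0.8)
side px 308.3 328.2 rect(mm,deg) (363.7, -339.8, 83.8, 59.0, 55.4)
side px 359.8 319.3 rect(mm,deg) (465.9, -397.4, 116.6, 33.3, 2.8)
side px 317.1 317.6 rect(mm,deg) (380.5, -332.6, 141.7, 5.7, -89.1)
side px 342.7 300.4 rect(mm,deg) (462.1, -335.3, 117.2, 34.0, 4.0)
side px 374.8 265.7 rect(mm,deg) (570.0, -313.6, 139.4, 116.7, 56.1)
side px 338.6 278.7 rect(mm,deg) (484.1, -313.1, 202.1, 128.7, -89.1)
side px 307.4 254.5 rect(mm,deg) (469.7, -187.0, 60.4, 40.9, -33.9)
```

View pics/m.png

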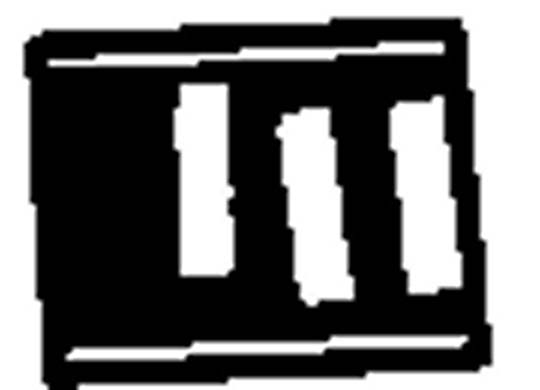

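```bash
cat > go.py <<'E'
# usage: go.py x y z zang : prints remaining tool-axis shift (units, after the turn) and turn units
import sys; from h import *
s=env.observe(); R=np.array(s['tool_rot']); p=np.array(s['position'])
za=np.degrees(np.arctan2(R[1,2],R[0,2]))
print('t',round(s['time_s'],2),'pos',p,'zang',round(za,2),'F',np.array(s['ft_force']),'w',round(s['grip_width'],4))
if len(sys.argv)>1:
    t=np.array([float(a) for a in sys.argv[1:4]]); zt=float(sys.argv[4])
    a=np.radians(zt); z=np.array([np.cos(a),np.sin(a),0]); x=np.array([0,0,-1.]); y=np.cross(z,x)
    d=t-p; print('after turn: units x,y,z',d@x/.03,d@y/.03,d@z/.03,'turn units',-((zt-za+180)%360-180)/5)
E
python3 -m inch '[[-0.06,[0,0,0],-0.84],[-0.06,[0,0,0],-0.84],[-0.06,[0,0,0],-0.84],[-0.06,[0,0,0],-0.84],[-0.06,[0,0,0],-0.84],[-0.06,[0.1,-0.35,-0.93],0],[-0.06,[0.1,-0.35,-0.93],0],[-0.06,[0.1,-0.35,-0.93],0]]' 60; python3 go.py 0.483 -0.271 0.26 91
```

```text
time_s: 0.77
position: [0.2248, 0.4308, 0.3951]
tool_rot: [[-0.001, -1.0, -0.01], [-0.001, -0.01, 1.0], [-1.0, 0.001, -0.001]]
ft_force: [1.1, -0.2, 0.5]
grip_width: 0.0455
t 0.77 pos [0.2248 0.4308 0.3951] zang 90.57 F [ 1.0795 -0.2448  0.5441] w 0.0455
after turn: units x,y,z 4.502918581397821 -8.195494693444214 -23.538691581291452 turn units -0.08693037804723076
```

```bash
python3 -m inch '[[-0.06,[0,-0.33,-0.95],0],[-0.06,[0,-0.33,-0.95],0],[-0.06,[0,-0.33,-0.95],0],[-0.06,[0,-0.33,-0.95],0],[-0.06,[0,-0.33,-0.95],0],[-0.06,[0,-0.33,-0.95],0],[-0.06,[0,-0.33,-0.95],0],[-0.06,[0,-0.33,-0.95],0]]'; python3 -m inch '[[-0.06,[0,-0.33,-0.95],0],[-0.06,[0,-0.33,-0.95],0],[-0.06,[0,-0.33,-0.95],0],[-0.06,[0,-0.33,-0.95],0],[-0.06,[0,-0.33,-0.95],0],[-0.06,[0,-0.33,-0.95],0],[-0.06,[0,-0.33,-0.95],0],[-0.06,[0,-0.33,-0.95],0]]';  python3 go.py 0.483 -0.271 0.26 91
```

```text
time_s: 1.43
position: [0.306, 0.2031, 0.3956]
tool_rot: [[-0.0, -1.0, -0.009], [-0.0, -0.009, 1.0], [-1.0, 0.0, -0.0]]
ft_force: [1.0, -0.7, 1.1]
grip_width: 0.0451
time_s: 2.1
position: [0.3873, -0.0244, 0.3956]
tool_rot: [[-0.0, -1.0, -0.008], [0.0, -0.008, 1.0], [-1.0, 0.0, 0.0]]
ft_force: [0.2, 0.3, 0.0]
grip_width: 0.0451
t 2.1 pos [ 0.3873 -0.0244  0.3956] zang 90.48 F [0.164  0.3329 0.0302] w 0.0451
after turn: units x,y,z 4.5210201728804895 -3.045719489102141 -8.274099233525103 turn units -0.1037602523259693
```

```bash
python3 -m inch '[[-0.06,[0.5,-0.38,-0.95],0],[-0.06,[0.5,-0.38,-0.95],0],[-0.06,[0.5,-0.38,-0.95],0],[-0.06,[0.5,-0.38,-0.95],0],[-0.06,[0.5,-0.38,-0.95],0],[-0.06,[0.5,-0.38,-0.95],0],[-0.06,[0.5,-0.38,-0.95],0],[-0.06,[0.5,-0.3,-0.9],0]]'; python3 -m inch '[[-0.06,[0,0,0],0],[-0.06,[0,0,0],0],[-0.06,[0,0,0],0],[-0.06,[0,0,0],0],[-0.06,[0,0,0],0],[-0.06,[0,0,0],0],[-0.06,[0,0,0],0],[-0.06,[0,0,0],0]]';  python3 go.py 0.483 -0.271 0.184 91
```

```text
time_s: 2.77
position: [0.4784, -0.2502, 0.2746]
tool_rot: [[-0.0, -1.0, -0.008], [0.0, -0.008, 1.0], [-1.0, 0.0, 0.0]]
ft_force: [0.9, 0.5, 0.5]
grip_width: 0.0453
time_s: 3.43
position: [0.478, -0.2483, 0.276]
tool_rot: [[0.0, -1.0, -0.009], [-0.0, -0.009, 1.0], [-1.0, -0.0, -0.0]]
ft_force: [0.3, -0.5, 0.2]
grip_width: 0.0453
t 3.43 pos [ 0.478  -0.2483  0.276 ] zang 90.52 F [ 0.3401 -0.516   0.1943] w 0.0453
after turn: units x,y,z 3.068135601066448 -0.1549615496941 -0.7606796954222305 turn units -0.09528152805314676
```

```bash
python3 -m inch '[[-0.06,[0,-0.15,-0.76],0],[-0.06,[0.75,0,0],0],[-0.06,[0.75,0,0],0],[-0.06,[0.75,0,0],0],[-0.06,[0.5,0,0],0],[-0.06,[0.32,0,0],0],[-0.06,[0,0,0],0],[-0.06,[0,0,0],0]]'
python3 - <<'E'
from h import *
grab('side','a'); im=grab('top','a')
im=cv2.imread('pics/side_a.png')[:,:,::-1]; crop(im,260,200,420,360,4,'pics/side_ac.png')
E
python3 go.py
```

```text
time_s: 4.1
position: [0.4828, -0.2714, 0.1839]
tool_rot: [[0.0, -1.0, -0.009], [-0.0, -0.009, 1.0], [-1.0, -0.0, -0.0]]
ft_force: [-0.4, 0.7, 0.5]
grip_width: 0.0455
t 4.2 pos [ 0.4829 -0.2715  0.1847] zang 90.51 F [ 0.252  -0.0314  0.2893] w 0.0451
```

View pics/side_ac.png

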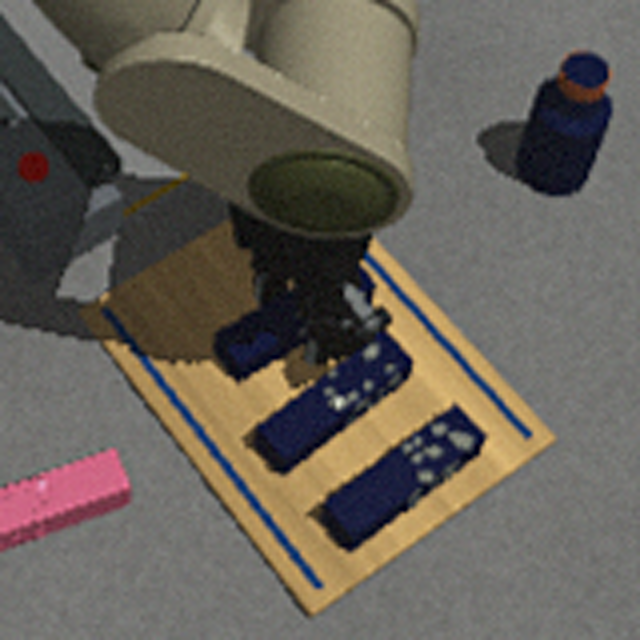

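The gripper straddles the first blank, with the fingertip between blanks 1 and 2 (crop ~ (320,345)) and no contact force. I'll close and lift.

```bash
python3 -m inch '[[1,[0,0,0],0],[1,[0,0,0],0],[1,[0,0,0],0],[1,[0,0,0],0],[1,[0,0,0],0],[1,[0,0,0],0],[1,[-0.3,0,0],0],[1,[-0.7,0,0],0]]' 60;python3 -m inch '[[1,[-1,0,0],0],[1,[-0.5,0,0],0],[1,[0,0,0],0],[1,[0,0,0],0],[1,[0,0,0],0],[1,[0,0,0],0],[1,[0,0,0],0],[1,[0,0,0],0]]'; python3 go.py 0.499 0.0446 0.26 90.9
```

```text
time_s: 4.87
position: [0.4822, -0.271, 0.2124]
tool_rot: [[-0.004, -1.0, -0.009], [0.003, -0.009, 1.0], [-1.0, 0.004, 0.003]]
ft_force: [-0.1, 0.2, -3.7]
grip_width: 0.0272
time_s: 5.53
position: [0.4826, -0.2713, 0.2578]
tool_rot: [[-0.001, -1.0, -0.009], [0.001, -0.009, 1.0], [-1.0, 0.001, 0.001]]
ft_force: [-1.1, -0.3, -3.3]
grip_width: 0.0267
t 5.53 pos [ 0.4826 -0.2713  0.2578] zang 90.5 F [-1.0881 -0.3299 -3.3455] w 0.0267
after turn: units x,y,z -0.07421462995949406 -0.7107462433502687 10.520679395175947 turn units -0.08015084425215946
```

```bash
python3 -m inch '[[1,[-0.3,-0.36,0.8],-0.08],[1,[0,-0.35,0.9],0],[1,[0,0,0.9],0],[1,[0,0,0.9],0],[1,[0,0,0.9],0],[1,[0,0,0.9],0],[1,[0,0,0.9],0],[1,[0,0,0.9],0]]';python3 -m inch '[[1,[0,0,0.9],0],[1,[0,0,0.9],0],[1,[0,0,0.9],0],[1,[0,0,0.72],0],[1,[0,0,0],0],[1,[0,0,0],0],[1,[0,0,0],0],[1,[0,0,0],0]]'; python3 go.py 0.499 0.0446 0.185 90.9
```

```text
time_s: 6.2
position: [0.5006, -0.0569, 0.2673]
tool_rot: [[-0.001, -1.0, -0.016], [0.0, -0.016, 1.0], [-1.0, 0.001, 0.0]]
ft_force: [0.2, -0.6, -2.8]
grip_width: 0.0272
time_s: 6.87
position: [0.4993, 0.0437, 0.2675]
tool_rot: [[-0.0, -1.0, -0.015], [-0.0, -0.015, 1.0], [-1.0, 0.0, -0.0]]
ft_force: [0.3, -0.6, -3.1]
grip_width: 0.0267
t 6.87 pos [0.4993 0.0437 0.2675] zang 90.84 F [ 0.3421 -0.5857 -3.0537] w 0.0267
after turn: units x,y,z 2.7488864073446937 0.010722081926288781 0.030916098413527066 turn units -0.011761242317595589
```

Run:
```python
from h import *
im=grab('side','b'); crop(im,180,130,420,360,2.5,'pics/side_bc.png')
im=grab('top','b'); crop(im,200,130,400,260,4,'pics/top_bc.png')
```

```text
(no output)
```

View pics/side_bc.png

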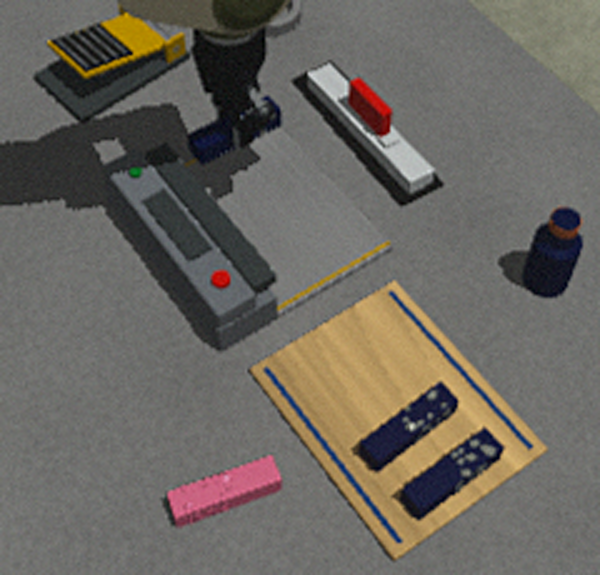

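View pics/top_bc.png

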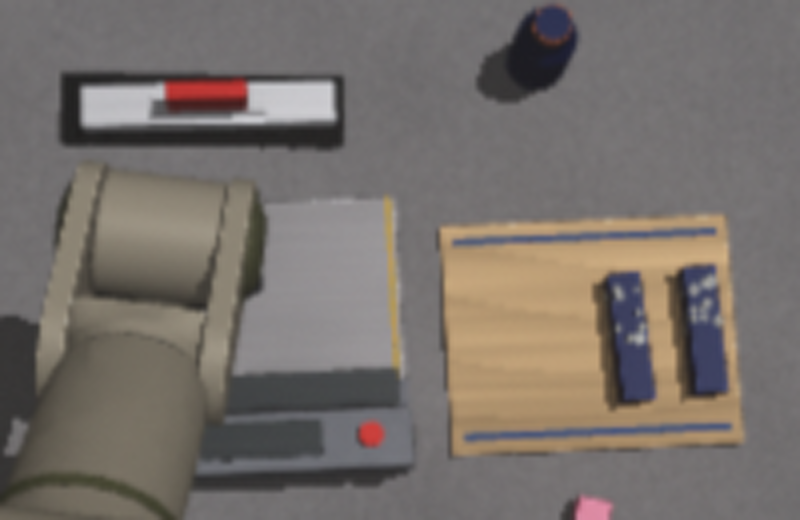

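The blank hangs level in the gripper over the bed (side crop (235,130)), and the rest of the scene is unchanged. Lowering.

```bash
python3 -m inch '[[1,[0.7,0,0],0],[1,[0.7,0,0],0],[1,[0.6,0,0],0],[1,[0.4,0,0],0],[1,[0.2,0,0],0],[1,[0.1,0,0],0],[1,[0,0,0],0],[1,[0,0,0],0]]'; python3 go.py 0.499 0.0446 0.184 90.9
```

```text
time_s: 7.63
position: [0.4994, 0.0443, 0.1872]
tool_rot: [[0.001, -1.0, -0.015], [-0.0, -0.015, 1.0], [-1.0, -0.001, -0.0]]
ft_force: [0.4, -0.2, -3.5]
grip_width: 0.0269
t 7.63 pos [0.4994 0.0443 0.1872] zang 90.88 F [ 0.3737 -0.1981 -3.5484] w 0.0269
after turn: units x,y,z 0.10659431872165337 0.014183836815241511 0.0106479478450418 turn units -0.0033230644160994415
```

```bash
python3 -m inch '[[1,[0.06,0,0],0],[1,[0.04,0,0],0],[0.0,[0,0,0],0],[0.0,[0,0,0],0],[0.0,[0,0,0],0],[0.0,[0,0,0],0],[0.0,[-0.5,0,0],0],[0.0,[-0.8,0,0],0]]'; python3 go.py 0.464 -0.333 0.26 94
```

```text
time_s: 8.3
position: [0.4988, 0.0445, 0.2215]
tool_rot: [[-0.004, -1.0, -0.016], [0.001, -0.016, 1.0], [-1.0, 0.004, 0.001]]
ft_force: [-0.6, -0.6, -0.3]
grip_width: 0.0427
t 8.3 pos [0.4988 0.0445 0.2215] zang 90.89 F [-0.6121 -0.6081 -0.2861] w 0.0427
after turn: units x,y,z -1.282603855791951 2.0357653627289696 -12.470653332278912 turn units -0.6217544974542306
```

```bash
python3 -m inch '[[-0.06,[-0.7,0,0],0],[-0.06,[-0.6,0,0],-0.62],[-0.06,[0,0.15,-0.9],0],[-0.06,[0,0.15,-0.9],0],[-0.06,[0,0.15,-0.9],0],[-0.06,[0,0.15,-0.9],0],[-0.06,[0,0.15,-0.9],0],[-0.06,[0,0.15,-0.9],0]]';python3 -m inch '[[-0.06,[0,0.15,-0.9],0],[-0.06,[0,0.15,-0.9],0],[-0.06,[0,0.15,-0.9],0],[-0.06,[0,0.15,-0.9],0],[-0.06,[0,0.15,-0.9],0],[-0.06,[0,0.15,-0.9],0],[-0.06,[0,0.15,-0.9],0],[-0.06,[0,0.09,-0.77],0]]'; python3 go.py 0.464 -0.333 0.184 94
python3 - <<'E'
from meas import *
im=grab('side','c'); crop(im,180,130,420,360,2.5,'pics/side_cc.png')
rects(im,'side',navy(im),0.036,100,(200,150,400,350))
E
```

```text
time_s: 8.97
position: [0.4832, -0.1203, 0.2617]
tool_rot: [[0.0, -0.998, -0.07], [-0.0, -0.07, 0.998], [-1.0, -0.0, -0.0]]
ft_force: [1.0, 0.4, 0.5]
grip_width: 0.0452
time_s: 9.63
position: [0.4637, -0.3348, 0.2616]
tool_rot: [[-0.0, -0.998, -0.069], [-0.0, -0.069, 0.998], [-1.0, 0.0, -0.0]]
ft_force: [-0.0, 0.4, 0.5]
grip_width: 0.0453
t 9.63 pos [ 0.4637 -0.3348  0.2616] zang 93.96 F [-0.034   0.4421  0.4646] w 0.0453
after turn: units x,y,z 2.5865036781428414 -0.012817618049391341 0.05855180372726691 turn units -0.008952381547214828
side px 358.9 320.0 rect(mm,deg) (467.0, -397.9, 114.7, 32.5, 2.2)
side px 331.4 308.8 rect(mm,deg) (424.8, -338.2, 38.8, 32.1, 0.3)
side px 395.0 236.8 rect(mm,deg) (700.8, -262.7, 76.9, 24.6, 47.2)
```

View pics/side_cc.png

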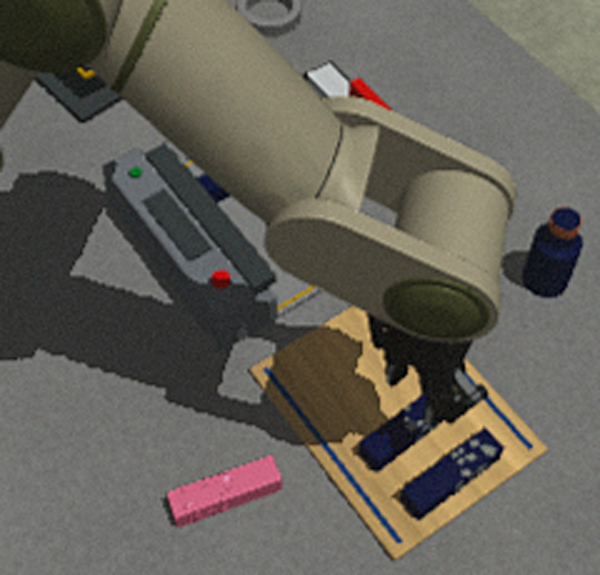

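The gripper is over blank 2 (crop (400,435)), blank 3 is untouched at (455,475), and blank 1 is on the bed at (212,187). Lowering and gripping.

```bash
python3 -m inch '[[-0.06,[0.7,0,0.06],0],[-0.06,[0.7,0,0],0],[-0.06,[0.6,0,0],0],[-0.06,[0.4,0,0],0],[-0.06,[0.18,0,0],0],[-0.06,[0,0,0],0],[0.2,[0,0,0],0],[1,[0,0,0],0]]';python3 -m inch '[[1,[0,0,0],0],[1,[0,0,0],0],[1,[0,0,0],0],[1,[0,0,0],0],[1,[-0.5,0,0],0],[1,[-0.9,0,0],0],[1,[-0.9,0,0],0],[1,[-0.5,0,0],0]]';  python3 go.py 0.500 -0.0174 0.266 90.9
```

```text
time_s: 10.35
position: [0.4644, -0.3314, 0.1854]
tool_rot: [[0.001, -0.998, -0.07], [-0.002, -0.07, 0.998], [-1.0, -0.001, -0.002]]
ft_force: [1.2, -2.0, -4.6]
grip_width: 0.0269
time_s: 11.02
position: [0.4642, -0.3312, 0.2707]
tool_rot: [[0.002, -0.998, -0.07], [-0.002, -0.07, 0.998], [-1.0, -0.001, -0.002]]
ft_force: [0.8, -0.6, -3.9]
grip_width: 0.0271
t 11.02 pos [ 0.4642 -0.3312  0.2707] zang 94.01 F [ 0.7573 -0.5767 -3.9248] w 0.0271
after turn: units x,y,z 0.1559305379570016 -1.35851689836558 10.439520650647534 turn units 0.6212811667981896
```

```bash
python3 -m inch '[[1,[0,0,0],0.62],[1,[0,-0.68,0.5],0],[1,[0,-0.68,0.8],0],[1,[0,0,0.9],0],[1,[0,0,0.9],0],[1,[0,0,0.9],0],[1,[0,0,0.9],0],[1,[0,0,0.9],0]]';python3 -m inch '[[1,[0,0,0.9],0],[1,[0,0,0.9],0],[1,[0,0,0.9],0],[1,[0,0,0.9],0],[1,[0,0,0.9],0],[1,[0,0,0.14],0],[1,[0,0,0],0],[1,[0,0,0],0]]';  python3 go.py 0.500 -0.0174 0.184 90.9
```

```text
time_s: 11.68
position: [0.5018, -0.1552, 0.2679]
tool_rot: [[-0.001, -1.0, -0.016], [0.001, -0.016, 1.0], [-1.0, 0.001, 0.001]]
ft_force: [0.3, 0.3, -3.7]
grip_width: 0.0266
time_s: 12.35
position: [0.5, -0.0176, 0.2682]
tool_rot: [[-0.0, -1.0, -0.016], [-0.0, -0.016, 1.0], [-1.0, 0.0, -0.0]]
ft_force: [-0.2, -0.7, -4.7]
grip_width: 0.0267
t 12.35 pos [ 0.5    -0.0176  0.2682] zang 90.93 F [-0.1892 -0.6996 -4.6789] w 0.0267
after turn: units x,y,z 2.805586627431524 -0.0011357128124600538 0.0054505162121721695 turn units 0.006771227545266356
```

Run:
```python
from meas import *
im=grab('side','d'); crop(im,180,110,420,340,2.5,'pics/side_dc.png')
```

```text
(no output)
```

View pics/side_dc.png

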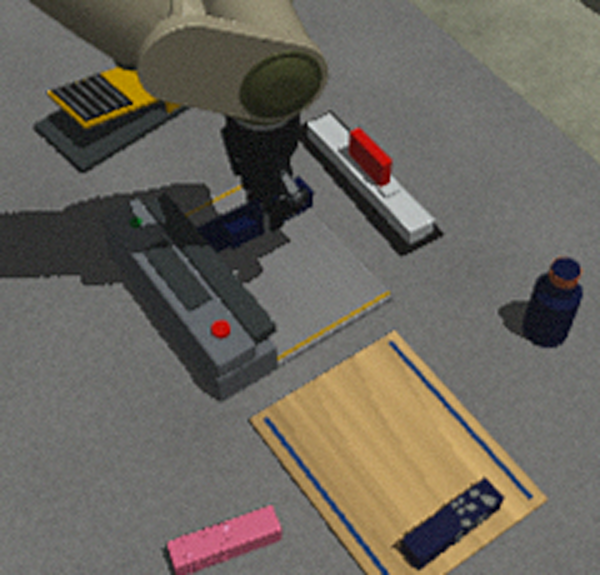

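Blank 2 is held (crop (245,215)) and blank 3 is still on the board at (455,520). Lowering blank 2.

```bash
python3 -m inch '[[1,[0.7,0,0],0],[1,[0.7,0,0],0],[1,[0.6,0,0],0],[1,[0.4,0,0],0],[1,[0.2,0,0],0],[1,[0.1,0,0],0],[1,[0.06,0,0],0],[1,[0.04,0,0],0]]'; python3 -m inch '[[1,[0,0,0],0],[0.0,[0,0,0],0],[0.0,[0,0,0],0],[0.0,[0,0,0],0],[0.0,[0,0,0],0],[0.0,[-0.5,0,0],0],[0.0,[-0.9,0,0],0],[0.0,[-0.9,0,0],0]]'; python3 go.py 0.468 -0.3955 0.25 92.4
```

```text
time_s: 13.07
position: [0.5001, -0.0179, 0.1852]
tool_rot: [[0.001, -1.0, -0.015], [-0.001, -0.015, 1.0], [-1.0, -0.001, -0.001]]
ft_force: [-7.7, -2.1, 18.0]
grip_width: 0.0269
time_s: 13.73
position: [0.4999, -0.0174, 0.2537]
tool_rot: [[-0.002, -1.0, -0.016], [0.001, -0.016, 1.0], [-1.0, 0.002, 0.001]]
ft_force: [0.5, -0.1, -0.6]
grip_width: 0.0427
t 13.73 pos [ 0.4999 -0.0174  0.2537] zang 90.9 F [ 0.4914 -0.056  -0.5892] w 0.0427
after turn: units x,y,z 0.12297478548084495 1.589743815730782 -12.549325169405131 turn units -0.3001598422282541
```

```bash
python3 -m inch '[[-0.06,[0,0.11,-0.7],-0.3],[-0.06,[0,0.11,-0.9],0],[-0.06,[0,0.11,-0.9],0],[-0.06,[0,0.11,-0.9],0],[-0.06,[0,0.11,-0.9],0],[-0.06,[0,0.11,-0.9],0],[-0.06,[0,0.11,-0.9],0],[-0.06,[0,0.11,-0.9],0]]';python3 -m inch '[[-0.06,[0,0.11,-0.9],0],[-0.06,[0,0.11,-0.9],0],[-0.06,[0,0.11,-0.9],0],[-0.06,[0,0.11,-0.9],0],[-0.06,[0,0.11,-0.9],0],[-0.06,[0,0.11,-0.9],0],[-0.06,[0,0,-0.1],0],[-0.06,[0,0,0],0]]'; python3 go.py 0.468 -0.3955 0.184 92.4
python3 - <<'E'
from meas import *
im=grab('side','e'); crop(im,180,110,420,340,2.5,'pics/side_ec.png')
E
```

```text
time_s: 14.4
position: [0.4816, -0.2296, 0.2533]
tool_rot: [[0.0, -0.999, -0.042], [-0.0, -0.042, 0.999], [-1.0, -0.0, -0.0]]
ft_force: [0.7, -0.5, 0.6]
grip_width: 0.0449
time_s: 15.07
position: [0.4686, -0.3951, 0.2529]
tool_rot: [[0.0, -0.999, -0.04], [-0.0, -0.04, 0.999], [-1.0, -0.0, -0.0]]
ft_force: [0.4, 1.0, 0.2]
grip_width: 0.0452
t 15.07 pos [ 0.4686 -0.3951  0.2529] zang 92.29 F [0.3728 1.0286 0.179 ] w 0.0452
after turn: units x,y,z 2.297526542817228 0.02035080846753862 -0.013237649002654034 turn units -0.022537005740412043
```

View pics/side_ec.png

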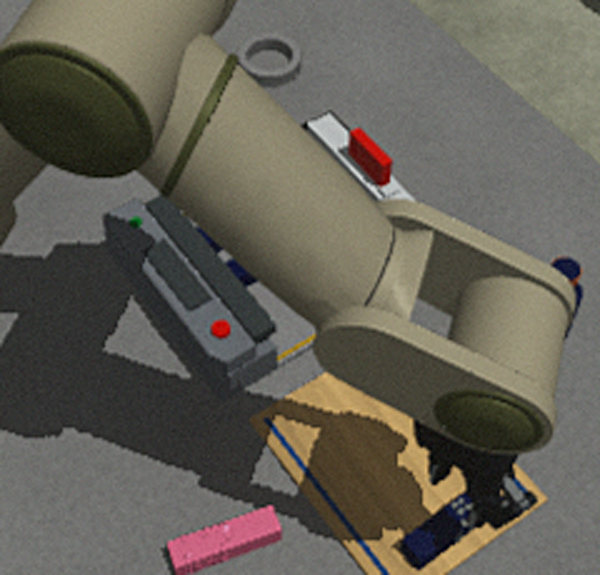

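The gripper is above blank 3 (crop (450,525)), and blanks 1 and 2 are on the bed. Gripping blank 3.

```bash
python3 -m inch '[[-0.06,[0.7,0,0],0],[-0.06,[0.6,0,0],0],[-0.06,[0.5,0,0],0],[-0.06,[0.3,0,0],0],[-0.06,[0.17,0,0],0],[-0.06,[0,0,0],0],[0.2,[0,0,0],0],[1,[0,0,0],0]]';python3 -m inch '[[1,[0,0,0],0],[1,[0,0,0],0],[1,[0,0,0],0],[1,[0,0,0],0],[1,[-0.5,0,0],0],[1,[-0.9,0,0],0],[1,[-0.9,0,0],0],[1,[-0.5,0,0],0]]';  python3 go.py 0.501 -0.0794 0.266 90.9
```

```text
time_s: 15.78
position: [0.4693, -0.394, 0.1864]
tool_rot: [[0.001, -0.999, -0.042], [-0.002, -0.042, 0.999], [-1.0, -0.001, -0.002]]
ft_force: [1.0, -2.3, -2.6]
grip_width: 0.0268
time_s: 16.45
position: [0.469, -0.394, 0.2717]
tool_rot: [[0.002, -0.999, -0.042], [-0.002, -0.042, 0.999], [-1.0, -0.001, -0.002]]
ft_force: [1.3, -0.6, -3.6]
grip_width: 0.0268
t 16.45 pos [ 0.469  -0.394   0.2717] zang 92.4 F [ 1.2778 -0.6495 -3.5501] w 0.0268
after turn: units x,y,z 0.19008728973276176 -1.230099578338957 10.466992241654303 turn units 0.3000957849983365
```

```bash
python3 -m inch '[[1,[0,0,0],0.3],[1,[0,-0.61,0.5],0],[1,[0,-0.62,0.8],0],[1,[0,0,0.9],0],[1,[0,0,0.9],0],[1,[0,0,0.9],0],[1,[0,0,0.9],0],[1,[0,0,0.9],0]]';python3 -m inch '[[1,[0,0,0.9],0],[1,[0,0,0.9],0],[1,[0,0,0.9],0],[1,[0,0,0.9],0],[1,[0,0,0.9],0],[1,[0,0,0.17],0],[1,[0,0,0],0],[1,[0,0,0],0]]';  python3 go.py 0.501 -0.0794 0.186 90.9;python3 - <<'E'
from meas import *
im=grab('side','f'); crop(im,180,110,420,340,2.5,'pics/side_fc.png')
E
```

```text
time_s: 17.12
position: [0.5027, -0.218, 0.2689]
tool_rot: [[-0.001, -1.0, -0.016], [0.001, -0.016, 1.0], [-1.0, 0.001, 0.001]]
ft_force: [0.9, 0.5, -2.8]
grip_width: 0.0269
time_s: 17.78
position: [0.501, -0.0795, 0.2691]
tool_rot: [[-0.0, -1.0, -0.016], [-0.0, -0.016, 1.0], [-1.0, 0.0, -0.0]]
ft_force: [0.7, -0.5, -3.2]
grip_width: 0.0269
t 17.78 pos [ 0.501  -0.0795  0.2691] zang 90.93 F [ 0.7453 -0.4848 -3.175 ] w 0.0269
after turn: units x,y,z 2.7706927869881253 -0.001170481647527961 0.0023068728010344854 turn units 0.006921552462659975
```

View pics/side_fc.png

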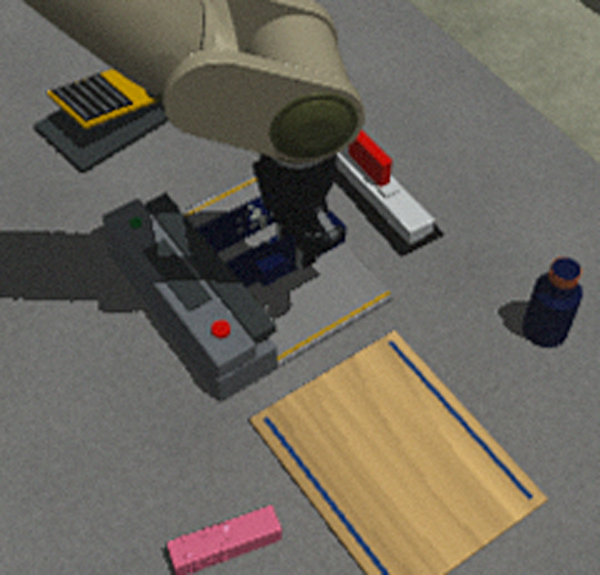

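The board is empty and the third blank is held over its slot (crop (280,250)), with the other two visible behind it. Lowering and releasing.

```bash
python3 -m inch '[[1,[0.7,0,0],0],[1,[0.7,0,0],0],[1,[0.6,0,0],0],[1,[0.4,0,0],0],[1,[0.2,0,0],0],[1,[0.1,0,0],0],[1,[0.05,0,0],0],[1,[0,0,0],0]]'; python3 -m inch '[[1,[0,0,0],0],[0.0,[0,0,0],0],[0.0,[0,0,0],0],[0.0,[0,0,0],0],[0.0,[0,0,0],0],[0.0,[-0.5,0,0],0],[0.0,[-0.9,0,0],0],[0.0,[-0.9,0,0],0]]'; python3 go.py 0.50 0.25 0.32 1
```

```text
time_s: 18.5
position: [0.5011, -0.0797, 0.1869]
tool_rot: [[0.001, -1.0, -0.015], [-0.0, -0.015, 1.0], [-1.0, -0.001, -0.0]]
ft_force: [-0.4, -0.0, -2.7]
grip_width: 0.0271
time_s: 19.17
position: [0.5008, -0.0792, 0.2562]
tool_rot: [[-0.002, -1.0, -0.016], [0.001, -0.016, 1.0], [-1.0, 0.002, 0.001]]
ft_force: [-0.1, -0.1, 0.4]
grip_width: 0.0426
t 19.17 pos [ 0.5008 -0.0792  0.2562] zang 90.9 F [-0.0626 -0.0765  0.391 ] w 0.0426
after turn: units x,y,z -2.127745152096687 10.972264518731981 0.16500065831210187 turn units 17.98043487590548
```

```bash
python3 -m inch '[[0,[-0.5,0,0.9],0],[0,[-0.5,0,0.9],0],[0,[-0.5,0,0.9],0],[0,[-0.5,0,0.9],0],[0,[0,0,0.9],0],[0,[0,0,0.9],0],[0,[0,0,0.9],0],[0,[0,0,0.9],0]]'; python3 -m inch '[[0,[0,0,0.9],0],[0,[0,0,0.9],0],[0,[0,0,0],1],[0,[0,0,0],1],[0,[0,0,0],1],[0,[0,0,0],1],[0,[0,0,0],1],[0,[0,0,0],1]]'; python3 go.py 0.681 0.0215 0.26 1
python3 - <<'E'
from meas import *
im=grab('side','g'); crop(im,180,110,420,340,2.5,'pics/side_gc.png')
im=grab('top','g'); crop(im,205,130,405,260,4,'pics/top_gc.png')
rects(im,'top',white(im),0.029,60,(205,140,300,172))
rects(im,'top',red(im),0.073,20,(205,140,300,172))
E
```

```text
time_s: 19.83
position: [0.4972, 0.1381, 0.3159]
tool_rot: [[0.001, -1.0, -0.016], [-0.0, -0.016, 1.0], [-1.0, -0.001, -0.0]]
ft_force: [0.6, -0.1, 0.2]
grip_width: 0.0427
time_s: 20.5
position: [0.4966, 0.1907, 0.3158]
tool_rot: [[0.0, -0.872, 0.49], [-0.0, 0.49, 0.872], [-1.0, -0.0, 0.0]]
ft_force: [0.5, -0.1, -0.4]
grip_width: 0.0428
t 20.5 pos [0.4966 0.1907 0.3158] zang 60.66 F [ 0.4978 -0.0986 -0.4373] w 0.0428
after turn: units x,y,z 1.858700734540401 -5.74768913334125 6.046987387648953 turn units 11.932500227143871
top px 253.0 155.5 rect(mm,deg) (681.1, 20.4, 215.2, 32.2, 88.5)
top px 250.7 152.1 rect(mm,deg) (679.4, 21.7, 60.8, 17.4, 88.5)
```

View pics/side_gc.png

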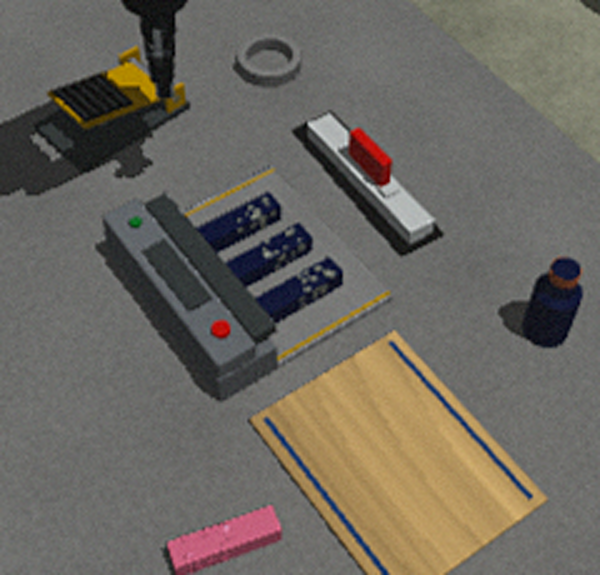

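View pics/top_gc.png

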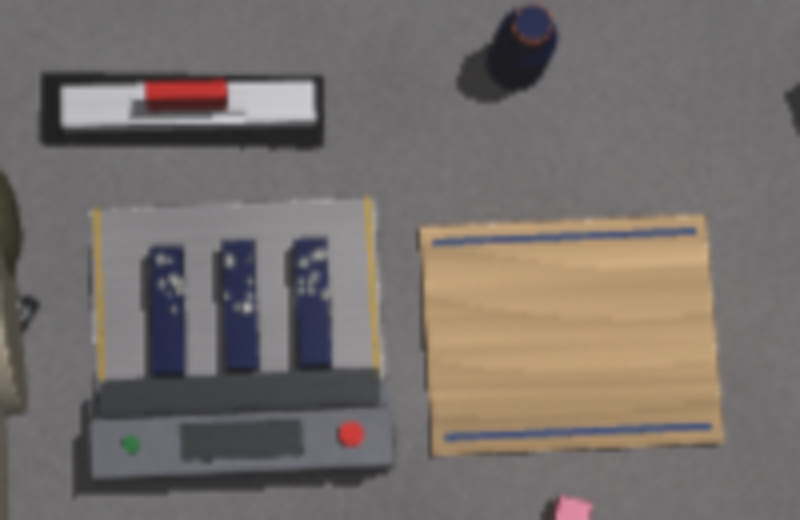

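The three blanks lie parallel on the bed with their near ends towards the fence (top crop (168,310), (238,305), (312,302)), and the straightedge is unmoved on its rest with its handle at crop (186,94). Turning to grip the handle.

```bash
python3 -m inch '[[0,[0,0,0],1],[0,[0,0,0],1],[0,[0,0,0],1],[0,[0,0,0],1],[0,[0,0,0],1],[0,[0,0,0],1],[0,[0,0,0],1],[0,[0,0,0],1]]';python3 -m inch '[[0,[0,0,0],1],[0,[0,0,0],1],[0,[0,0,0],1],[0,[0,0,0],1],[0,[0,0,0],0.43],[0,[0,0,0],0],[0,[0,0,0],0],[0,[0,0,0],0]]'; python3 go.py 0.680 0.021 0.28 -1.5
```

```text
time_s: 21.27
position: [0.4967, 0.1907, 0.3157]
tool_rot: [[0.0, -0.356, 0.935], [0.0, 0.935, 0.356], [-1.0, 0.0, 0.0]]
ft_force: [-0.1, -0.7, -0.2]
grip_width: 0.0431
time_s: 21.93
position: [0.4967, 0.1907, 0.3156]
tool_rot: [[0.0, 0.019, 1.0], [0.0, 1.0, -0.019], [-1.0, 0.0, 0.0]]
ft_force: [0.0, 0.4, -0.8]
grip_width: 0.0429
t 21.93 pos [0.4967 0.1907 0.3156] zang -1.1 F [ 0.0214  0.4496 -0.7921] w 0.0429
after turn: units x,y,z 1.1882474560908982 -5.494876995863847 6.257090293042724 turn units 0.0793787496897096
```

```bash
python3 -m inch '[[0,[0.1,-0.69,0.78],0.08],[0,[0.15,-0.69,0.78],0],[0,[0.15,-0.69,0.78],0],[0,[0.15,-0.69,0.78],0],[0,[0.15,-0.69,0.78],0],[0,[0.15,-0.69,0.78],0],[0,[0.15,-0.69,0.78],0],[0,[0.15,-0.66,0.79],0]]';python3 -m inch '[[0,[0,0,0],0],[0,[0,0,0],0],[0,[0,0,0],0],[0,[0,0,0],0],[0,[0,0,0],0],[0,[0,0,0],0],[0,[0,0,0],0],[0,[0,0,0],0]]'; python3 go.py 0.680 0.021 0.208 -1.5
python3 - <<'E'
from meas import *
im=grab('side','i'); crop(im,260,120,400,240,5,'pics/side_ic.png')
E
```

```text
time_s: 22.6
position: [0.6805, 0.0195, 0.2808]
tool_rot: [[-0.0, 0.027, 1.0], [-0.0, 1.0, -0.027], [-1.0, -0.0, -0.0]]
ft_force: [0.5, 0.1, 0.6]
grip_width: 0.0426
time_s: 23.27
position: [0.6794, 0.0211, 0.2814]
tool_rot: [[0.0, 0.028, 1.0], [-0.0, 1.0, -0.028], [-1.0, -0.0, 0.0]]
ft_force: [-0.7, 0.6, -0.3]
grip_width: 0.0425
t 23.27 pos [0.6794 0.0211 0.2814] zang -1.62 F [-0.7116  0.6074 -0.3345] w 0.0425
after turn: units x,y,z 2.4457542931099057 -0.004008584120132428 0.021312172987189463 turn units -0.02431072794296938
```

View pics/side_ic.png

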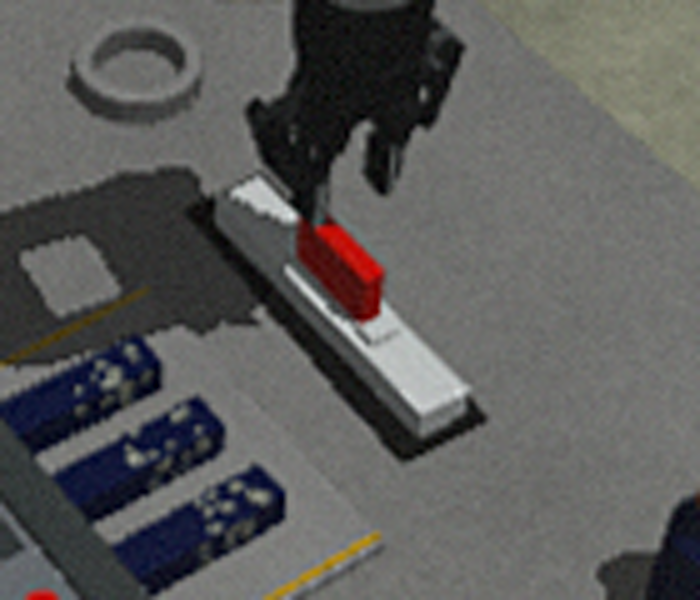

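The open jaws straddle the red handle (crop (340,265)). Lowering and gripping.

```bash
python3 -m inch '[[0,[0.7,0,0],0],[0,[0.7,0,0],0],[0,[0.5,0,0],0],[0,[0.4,0,0],0],[0,[0.14,0,0],0],[0.3,[0,0,0],0],[1,[0,0,0],0],[1,[0,0,0],0]]' 80;python3 -m inch '[[1,[0,0,0],0],[1,[0,0,0],0],[1,[0,0,0],0],[1,[0,0,0],0],[1,[-0.2,0,0],0],[1,[-0.5,0,0],0],[1,[0,0,0],0],[1,[0,0,0],0]]'; python3 go.py 0.60 -0.018 0.25 0.9
python3 - <<'E'
from meas import *
im=grab('side','j'); crop(im,260,120,400,240,5,'pics/side_jc.png')
im=grab('top','j')
rects(im,'top',white(im),0.050,30,(205,130,310,172))
E
```

```text
time_s: 23.98
position: [0.6798, 0.0208, 0.2089]
tool_rot: [[0.002, 0.029, 1.0], [-0.0, 1.0, -0.029], [-1.0, -0.0, 0.002]]
ft_force: [0.8, -0.0, -3.5]
grip_width: 0.0148
time_s: 24.65
position: [0.6794, 0.0208, 0.2289]
tool_rot: [[-0.0, 0.029, 1.0], [0.0, 1.0, -0.029], [-1.0, 0.0, -0.0]]
ft_force: [0.4, -0.8, -5.7]
grip_width: 0.0152
t 24.65 pos [0.6794 0.0208 0.2289] zang -1.65 F [ 0.3719 -0.7898 -5.7421] w 0.0152
after turn: units x,y,z -0.7039582656018728 -1.252612946370378 -2.6665298904664114 turn units -0.5107109092995927
top px 273.4 154.9 rect(mm,deg) (677.1, -45.7, 82.1, 31.7, 88.5)
```

View pics/side_jc.png

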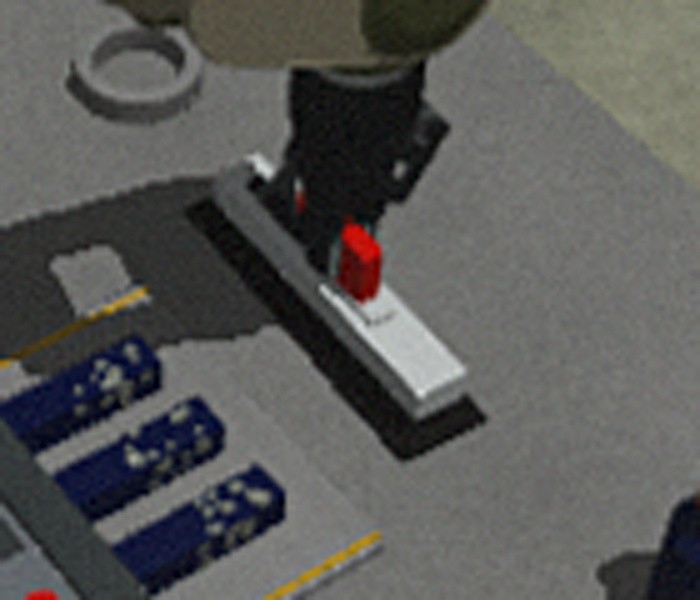

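The straightedge is lifted level in the grip (crop (345,270)). Before pushing, I'll refine the press yaw from edge fits in the unobstructed top picture.

Run:
```python
from meas import *
im=cv2.imread('pics/top0.png')[:,:,::-1].astype(float)
g=cv2.GaussianBlur(im.mean(2),(0,0),0.8)
def edge(cols,r0,r1,z,sgn):
    P=[]
    for c in cols:
        d=np.diff(g[r0:r1,c])*sgn; k=int(np.argmax(d))
        if 0<k<len(d)-1:
            a,b,e=d[k-1],d[k],d[k+1]; k+=0.5*(a-e)/(a-2*b+e)
        P.append((c,r0+k+0.5))
    W=plane('top',P,z); x,y=W[:,0],W[:,1]
    f=np.polyfit(y,x,1); r=x-np.polyval(f,y); ok=abs(r)<0.002; f=np.polyfit(y[ok],x[ok],1)
    print('yaw',round(-np.degrees(np.arctan(f[0])),2),'x at y=-.0185',round(np.polyval(f,-.0185),4),ok.sum(),len(ok))
edge(range(232,296),174,190,0.008,1)    # bed far edge
edge(range(233,297),215,229,0.072,-1)   # bar front top
edge(range(232,300),226,238,0.075,1)    # housing front top
edge(range(234,300),242,254,0.075,-1)   # housing rear
# blanks on bed
im=cv2.imread('pics/top_g.png')[:,:,::-1].copy()
rects(im,'top',navy(im)|cv2.inRange(cv2.cvtColor(im,cv2.COLOR_RGB2HSV),(108,40,20),(132,255,160)),0.036,60,(230,185,300,228))
```

```text
yaw 0.87 x at y=-.0185 0.5967 61 64
yaw 1.19 x at y=-.0185 0.4392 64 64
yaw 1.04 x at y=-.0185 0.4055 68 68
yaw 1.11 x at y=-.0185 0.3583 66 66
top px 246.2 207.6 rect(mm,deg) (498.2, 44.1, 106.7, 27.3, -1.1)
top px 282.6 206.4 rect(mm,deg) (501.7, -80.6, 107.6, 28.0, 0.7)
top px 264.6 206.1 rect(mm,deg) (501.8, -19.1, 110.8, 27.8, 0.9)
```

```bash
python3 -m inch '[[1,[0,0,0],-0.53],[1,[0,-0.2,-0.4],0],[1,[0,-0.2,-0.5],0],[1,[0,-0.2,-0.5],0],[1,[0,-0.2,-0.5],0],[1,[0,-0.2,-0.5],0],[1,[0,-0.2,-0.5],0],[1,[0,0,-0.2],0]]'; python3 go.py 0.585 -0.016 0.212 1.0
python3 - <<'E'
from meas import *
im=grab('side','k'); crop(im,220,120,360,240,5,'pics/side_kc.png')
E
```

```text
time_s: 25.42
position: [0.5856, -0.0175, 0.2281]
tool_rot: [[-0.003, -0.016, 1.0], [0.0, 1.0, 0.016], [-1.0, 0.0, -0.003]]
ft_force: [0.3, -1.1, -4.4]
grip_width: 0.0152
t 25.42 pos [ 0.5856 -0.0175  0.2281] zang 0.95 F [ 0.3483 -1.0926 -4.4411] w 0.0152
after turn: units x,y,z 0.5371208165088043 0.05103148700712651 -0.0181126116179295 turn units -0.010945822070726762
```

View pics/side_kc.png

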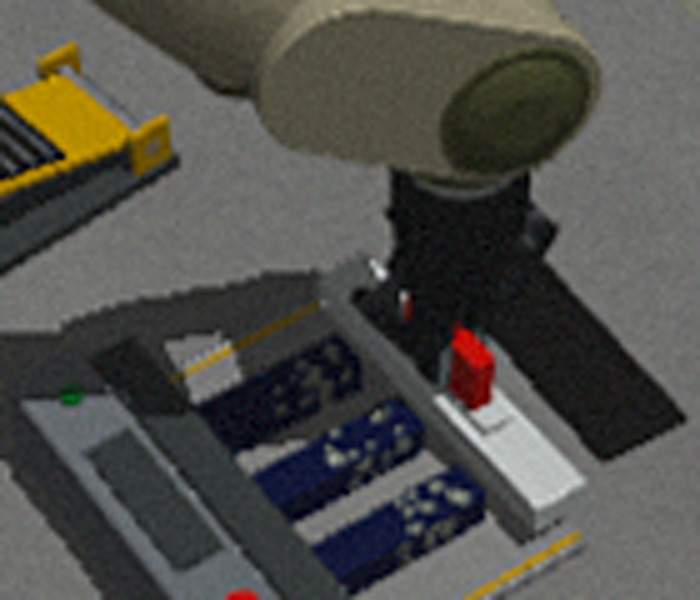

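The straightedge stands clear beyond all three free ends (crop (450,390)). Lowering it onto the bed.

```bash
python3 -m inch '[[1,[0.2,0,0],0],[1,[0.15,0,0],0],[1,[0.1,0,0],0],[1,[0.05,0,0],0],[1,[0,0,0],0],[1,[0,0,0],0],[1,[0,0,0],0],[1,[0,0,0],0]]'; python3 go.py 0.560 -0.016 0.212 1.0
```

```text
time_s: 26.13
position: [0.5873, -0.0168, 0.2141]
tool_rot: [[0.0, -0.017, 1.0], [-0.0, 1.0, 0.017], [-1.0, -0.0, 0.0]]
ft_force: [-1.1, 0.2, -4.8]
grip_width: 0.0151
t 26.13 pos [ 0.5873 -0.0168  0.2141] zang 1.0 F [-1.0706  0.1774 -4.826 ] w 0.0151
after turn: units x,y,z 0.06956277164894462 0.04171974540176066 -0.9083736121031126 turn units 0.00043143788935253726
```

```bash
python3 -m inch '[[1,[0.03,0,0],0],[1,[0.02,0,0],0],[1,[0.02,0,0],0],[1,[0,0,0],0],[1,[0,0,0],0],[1,[0,0,0],0],[1,[0,0,0],0],[1,[0,0,0],0]]'; python3 go.py
```

```text
time_s: 26.8
position: [0.5872, -0.0168, 0.2119]
tool_rot: [[0.0, -0.017, 1.0], [-0.0, 1.0, 0.017], [-1.0, -0.0, 0.0]]
ft_force: [0.2, 0.3, -3.0]
grip_width: 0.015
t 26.8 pos [ 0.5872 -0.0168  0.2119] zang 1.0 F [ 0.1525  0.2754 -3.046 ] w 0.015
```

```bash
python3 -m inch '[[1,[0.01,0,-0.08],0],[1,[0,0,-0.08],0],[1,[0,0,-0.08],0],[1,[0,0,-0.08],0],[1,[0,0,-0.08],0],[1,[0,0,-0.08],0],[1,[0,0,-0.08],0],[1,[0,0,-0.08],0]]'; python3 go.py 0.560 -0.016 0.212 1.0
```

```text
time_s: 27.47
position: [0.5685, -0.0172, 0.2119]
tool_rot: [[0.004, -0.017, 1.0], [-0.0, 1.0, 0.017], [-1.0, -0.001, 0.004]]
ft_force: [6.6, -0.1, -3.8]
grip_width: 0.0151
t 27.47 pos [ 0.5685 -0.0172  0.2119] zang 0.99 F [ 6.5655 -0.0765 -3.7603] w 0.0151
after turn: units x,y,z -0.0024564495402353468 0.04623283188359245 -0.2810945000628505 turn units -0.0018334066729323694
```

Sliding resistance is 6.6 N. I'll continue gently towards the fence.

```bash
python3 -m inch '[[1,[0,0,-0.04],0],[1,[0,0,-0.04],0],[1,[0,0,-0.04],0],[1,[0,0,-0.03],0],[1,[0,0,-0.03],0],[1,[0,0,-0.03],0],[1,[0,0,-0.03],0],[1,[0,0,0],0]]'; python3 go.py 0.560 -0.016 0.212 1.0; python3 -c "
from h import *; print(np.array(env.observe()['wrist_torque']))"
```

```text
time_s: 28.13
position: [0.5612, -0.0174, 0.2119]
tool_rot: [[0.003, -0.017, 1.0], [-0.001, 1.0, 0.017], [-1.0, -0.001, 0.003]]
ft_force: [6.4, -0.0, -3.5]
grip_width: 0.015
t 28.13 pos [ 0.5612 -0.0174  0.2119] zang 0.99 F [ 6.4122 -0.0403 -3.4905] w 0.015
after turn: units x,y,z -0.0029598878010859515 0.04690084699652523 -0.04059334843903782 turn units -0.0012982522366428383
[-0.0703 -1.0077  0.0718]
```

```bash
python3 -m inch '[[1,[0,0,-0.03],0],[1,[0,0,-0.03],0],[1,[0,0,-0.02],0],[1,[0,0,-0.02],0],[1,[0,0,0],0],[1,[0,0,0],0],[1,[0,0,0],0],[1,[0,0,0],0]]'; python3 go.py; python3 -c "
from h import *; print(np.array(env.observe()['wrist_torque']))"
```

```text
time_s: 28.8
position: [0.559, -0.0177, 0.2121]
tool_rot: [[0.006, -0.016, 1.0], [-0.001, 1.0, 0.016], [-1.0, -0.001, 0.006]]
ft_force: [9.4, -0.5, -5.5]
grip_width: 0.0148
t 28.8 pos [ 0.559  -0.0177  0.2121] zang 0.94 F [ 9.4071 -0.539  -5.5377] w 0.0148
[-0.2088 -1.8791 -0.2497]
```

```bash
python3 -m inch '[[1,[0,0,-0.02],0],[1,[0,0,-0.02],0],[1,[0,0,-0.02],0],[1,[0,0,0],0],[1,[0,0,0],0],[1,[0,0,0],0],[1,[0,0,0],0],[1,[0,0,0],0]]'; python3 go.py; python3 -c "
from h import *; print(np.array(env.observe()['wrist_torque']))"
```

```text
time_s: 29.47
position: [0.5581, -0.018, 0.2123]
tool_rot: [[0.01, -0.016, 1.0], [-0.001, 1.0, 0.016], [-1.0, -0.002, 0.01]]
ft_force: [16.3, -0.9, -8.8]
grip_width: 0.0147
t 29.47 pos [ 0.5581 -0.018   0.2123] zang 0.91 F [16.3388 -0.9373 -8.7625] w 0.0147
[-0.2078 -2.9574 -0.2777]
```

```bash
python3 -m inch '[[1,[0,0,-0.02],0],[1,[0,0,-0.02],0],[1,[0,0,0],0],[1,[0,0,0],0],[1,[0,0,0],0],[1,[0,0,0],0],[1,[0,0,0],0],[1,[0,0,0],0]]'; python3 go.py
python3 - <<'E'
from meas import *
print(np.array(env.observe()['wrist_torque']))
im=grab('side','l'); crop(im,220,120,360,240,5,'pics/side_lc.png')
E
```

```text
time_s: 30.13
position: [0.5575, -0.018, 0.2126]
tool_rot: [[0.013, -0.016, 1.0], [-0.002, 1.0, 0.016], [-1.0, -0.002, 0.013]]
ft_force: [19.9, 0.5, -10.6]
grip_width: 0.0151
t 30.13 pos [ 0.5575 -0.018   0.2126] zang 0.91 F [ 19.8994   0.4543 -10.6394] w 0.0151
[-0.0821 -3.632  -0.3037]
```

View pics/side_lc.png

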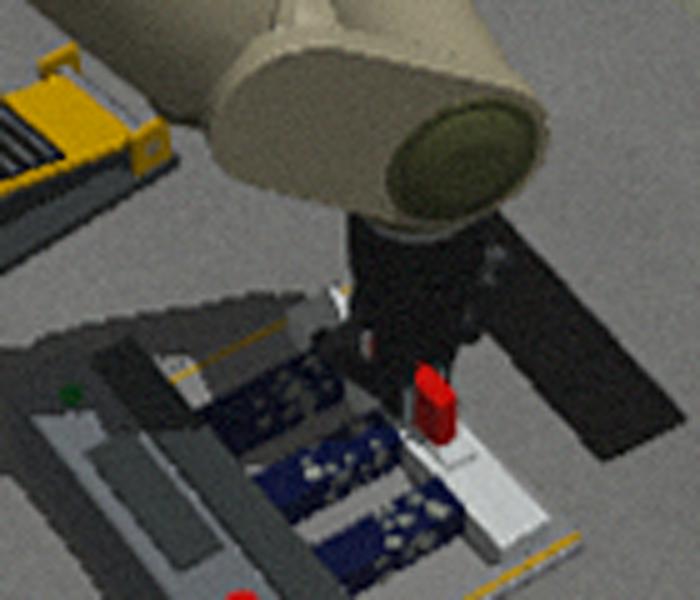

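The straightedge now bears on all three ends (crop (455,475)) and position is stiff at 20 N, so the blanks are home. I'll ease off the load before letting go.

```bash
python3 -m inch '[[1,[0,0,0.05],0],[1,[0,0,0.05],0],[1,[0,0,0.04],0],[1,[0,0,0],0],[1,[0,0,0],0],[1,[0,0,0],0],[1,[0,0,0],0],[1,[0,0,0],0]]' 30; python3 go.py; python3 -c "
from h import *; print(np.array(env.observe()['wrist_torque']))"
```

```text
time_s: 30.85
position: [0.5596, -0.0177, 0.2119]
tool_rot: [[0.004, -0.017, 1.0], [-0.001, 1.0, 0.017], [-1.0, -0.001, 0.003]]
ft_force: [7.2, -2.6, -3.7]
grip_width: 0.0153
t 30.85 pos [ 0.5596 -0.0177  0.2119] zang 0.95 F [ 7.2292 -2.5532 -3.7313] w 0.0153
[-0.3785 -1.1889 -0.2543]
```

```bash
python3 -m inch '[[1,[0,0,0.03],0],[1,[0,0,0.01],0],[1,[0,0,0],0],[1,[0,0,0],0],[0.4,[0,0,0],0],[0.4,[0,0,0],0],[0.4,[0,0,0],0],[0.4,[0,0,0],0]]' 20; python3 go.py
python3 - <<'E'
from meas import *
im=grab('side','m'); crop(im,220,120,360,240,5,'pics/side_mc.png')
E
```

```text
time_s: 31.52
position: [0.5599, -0.017, 0.2113]
tool_rot: [[-0.001, -0.018, 1.0], [0.001, 1.0, 0.018], [-1.0, 0.001, -0.001]]
ft_force: [-0.3, 0.2, 0.8]
grip_width: 0.0255
t 31.52 pos [ 0.5599 -0.017   0.2113] zang 1.02 F [-0.266   0.1574  0.7788] w 0.0255
```

View pics/side_mc.png

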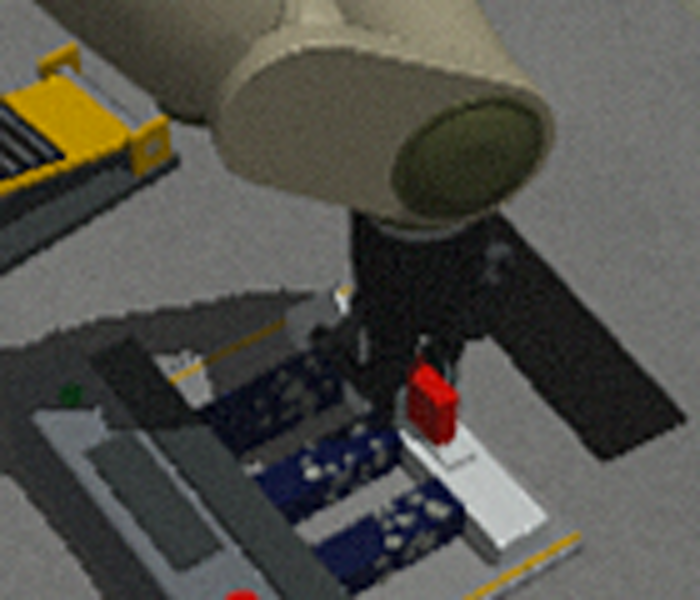

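Released, with the handle standing free between the open jaws (crop (432,405)). I'll rise and move aside to check the fit.

```bash
python3 -m inch '[[0.4,[-0.4,0,0],0],[0.4,[-0.8,0,0],0],[0.4,[-0.8,0,0],0],[0.4,[-0.8,0,0],0],[0.4,[-0.8,0.7,0],0],[0.4,[0,0.9,0],0],[0.4,[0,0.9,0],0],[0.4,[0,0.9,0],0]]'; python3 -m inch '[[0.4,[0,0.9,-0.4],0],[0.4,[0,0.9,-0.4],0],[0.4,[0,0.9,-0.4],0],[0.4,[0,0.9,-0.4],0],[0.4,[0,0.9,-0.4],0],[0.4,[0,0,0],0],[0.4,[0,0,0],0],[0.4,[0,0,0],0]]';python3 go.py
python3 - <<'E'
from meas import *
im=grab('side','n'); crop(im,220,140,360,260,5,'pics/side_nc.png')
im=grab('top','n'); crop(im,215,150,315,260,5,'pics/top_nc.png')
E
```

```text
time_s: 32.23
position: [0.558, 0.0858, 0.3199]
tool_rot: [[0.0, -0.017, 1.0], [0.0, 1.0, 0.017], [-1.0, 0.0, 0.0]]
ft_force: [0.7, -0.2, -0.1]
grip_width: 0.0257
time_s: 32.9
position: [0.4962, 0.2184, 0.3195]
tool_rot: [[-0.0, -0.018, 1.0], [-0.0, 1.0, 0.018], [-1.0, -0.0, -0.0]]
ft_force: [-0.0, 0.4, -0.9]
grip_width: 0.0258
t 32.9 pos [0.4962 0.2184 0.3195] zang 1.01 F [-0.0122  0.3833 -0.9489] w 0.0258
```

View pics/side_nc.png

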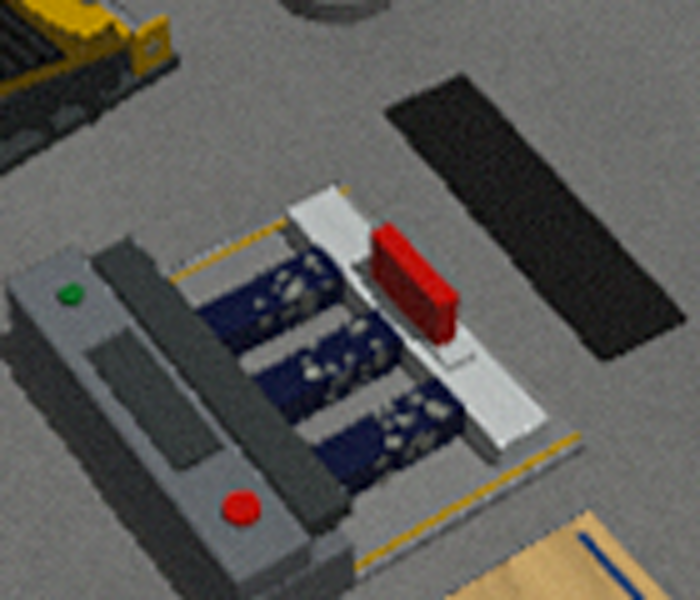

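View pics/top_nc.png

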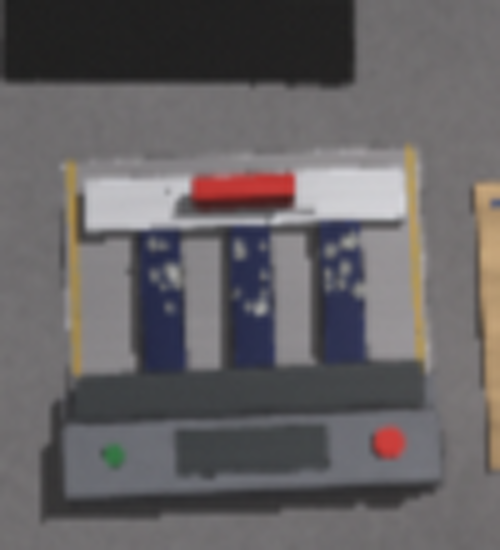

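Both views show the straightedge lying across all three ends with no visible gap (side crop contacts at (335,280), (395,345), (460,410)). I'll check its yaw and position against the press numerically.

```bash
cat > fit.py <<'E'
from meas import *
def edge(im,cols,r0,r1,z,sgn,n='top'):
    g=cv2.GaussianBlur(im.astype(float).mean(2),(0,0),0.8)
    P=[]
    for c in cols:
        d=np.diff(g[r0:r1,c])*sgn; k=int(np.argmax(d)); kk=float(k)
        if 0<k<len(d)-1:
            a,b,e=d[k-1],d[k],d[k+1]; kk+=0.5*(a-e)/(a-2*b+e)
        P.append((c,r0+kk+0.5))
    W=plane(n,P,z); x,y=W[:,0],W[:,1]
    f=np.polyfit(y,x,1); r=x-np.polyval(f,y); ok=abs(r)<0.0015; f=np.polyfit(y[ok],x[ok],1)
    print('yaw',round(-np.degrees(np.arctan(f[0])),2),'x at y=-.0185',round(np.polyval(f,-.0185),4),ok.sum(),len(ok))
E
python3 - <<'E'
from fit import *
im=cv2.imread('pics/top_n.png')[:,:,::-1]
edge(im,range(234,296),190,200,0.032,-1)  # near edge of bar
edge(im,list(range(234,250))+list(range(276,294)),180,190,0.032,1)  # far edge
edge(im,range(233,297),215,229,0.072,-1)
im2=im.copy()
rects(im2,'top',white(im2),0.032,60,(225,180,300,202))
m=cv2.inRange(cv2.cvtColor(im2,cv2.COLOR_RGB2HSV),(108,40,20),(132,255,160))
rects(im2,'top',m,0.036,60,(230,193,300,225))
E
```

```text
yaw 0.95 x at y=-.0185 0.5419 62 62
yaw 0.96 x at y=-.0185 0.5779 34 34
yaw -3.12 x at y=-.0185 0.4411 8 64
top px 269.2 189.2 rect(mm,deg) (563.9, -25.4, 233.3, 71.4, 82.6)
top px 246.8 210.5 rect(mm,deg) (489.5, 40.8, 96.3, 27.1, -1.0)
top px 264.9 209.1 rect(mm,deg) (491.3, -20.3, 96.2, 27.1, -1.3)
top px 283.0 208.1 rect(mm,deg) (493.1, -81.5, 96.2, 27.1, -1.5)
```

Run:
```python
from fit import *
im=cv2.imread('pics/top_n.png')[:,:,::-1].astype(float)
im[...]=im
def vedge(rows,c0,c1,z,sgn,ch):
    g=cv2.GaussianBlur(ch,(0,0),0.8); P=[]
    for r in rows:
        d=np.diff(g[r,c0:c1])*sgn; k=int(np.argmax(d)); kk=float(k)
        if 0<k<len(d)-1:
            a,b,e=d[k-1],d[k],d[k+1]; kk+=0.5*(a-e)/(a-2*b+e)
        P.append((c0+kk+0.5,r))
    W=plane('top',P,z); f=np.polyfit(W[:,0],W[:,1],1); r=W[:,1]-np.polyval(f,W[:,0]); ok=abs(r)<0.0015
    f=np.polyfit(W[ok,0],W[ok,1],1); return round(np.degrees(np.arctan(f[0])),2), ok.sum(), round(np.polyval(f,.485),4)
red_=im[...,0]  # blank dark in red
for name,c in (('1',246.8),('2',264.9),('3',283)):
    print(name,'left',vedge(range(199,221),int(c-9),int(c),0.036,-1,red_),'right',vedge(range(199,221),int(c),int(c+9),0.036,1,red_))
# yellow bed lines: yaw of press from sides
y=im[...,0]-im[...,2]
print('line L',vedge(range(188,222),223,235,0.008,1,y),'R',vedge(range(186,220),293,304,0.008,1,y))
```

```text
1 left (np.float64(-0.52), np.int64(21), np.float64(0.0618)) right (np.float64(0.19), np.int64(8), np.float64(0.0257))
2 left (np.float64(-0.93), np.int64(22), np.float64(0.0009)) right (np.float64(0.46), np.int64(20), np.float64(-0.035))
3 left (np.float64(-0.78), np.int64(20), np.float64(-0.0601)) right (np.float64(-0.37), np.int64(20), np.float64(-0.0963))
line L (np.float64(0.79), np.int64(34), np.float64(0.1064)) R (np.float64(1.05), np.int64(34), np.float64(-0.1299))
```

Run:
```python
from fit import *
def vedge(rows,c0,c1,z,sgn,ch,n):
    g=cv2.GaussianBlur(ch,(0,0),0.8); P=[]
    for r in rows:
        d=np.diff(g[r,c0:c1])*sgn; k=int(np.argmax(d)); kk=float(k)
        if 0<k<len(d)-1:
            a,b,e=d[k-1],d[k],d[k+1]; kk+=0.5*(a-e)/(a-2*b+e)
        P.append((c0+kk+0.5,r))
    W=plane(n,P,z); f=np.polyfit(W[:,0],W[:,1],1); r=W[:,1]-np.polyval(f,W[:,0]); ok=abs(r)<0.0015
    f=np.polyfit(W[ok,0],W[ok,1],1); return round(np.degrees(np.arctan(f[0])),2), ok.sum()
for t in ('g','n'):
    im=cv2.imread(f'pics/top_{t}.png')[:,:,::-1].astype(float)
    for name,c in (('1',246.8),('2',264.9),('3',283)):
        o=[]
        for ch in (im[...,0],im[...,1]):
            o+=[vedge(range(201,221),int(c-9),int(c),0.036,-1,ch,'top'),vedge(range(201,221),int(c),int(c+9),0.036,1,ch,'top')]
        print(t,name,o)
im=cv2.imread('pics/side_n.png')[:,:,::-1]
crop(im,250,180,330,250,9,'pics/x1.png')
```

```text
g 1 [(np.float64(2.89), np.int64(20)), (np.float64(-1.07), np.int64(11)), (np.float64(2.85), np.int64(20)), (np.float64(-1.13), np.int64(10))]
g 2 [(np.float64(1.87), np.int64(20)), (np.float64(-0.19), np.int64(6)), (np.float64(1.89), np.int64(20)), (np.float64(-0.34), np.int64(6))]
g 3 [(np.float64(-0.52), np.int64(20)), (np.float64(1.44), np.int64(16)), (np.float64(-0.48), np.int64(20)), (np.float64(1.41), np.int64(16))]
n 1 [(np.float64(-0.33), np.int64(19)), (np.float64(-0.95), np.int64(6)), (np.float64(-0.28), np.int64(19)), (np.float64(-0.92), np.int64(6))]
n 2 [(np.float64(-1.07), np.int64(20)), (np.float64(-1.13), np.int64(18)), (np.float64(-1.0), np.int64(20)), (np.float64(0.01), np.int64(15))]
n 3 [(np.float64(-0.78), np.int64(20)), (np.float64(-0.51), np.int64(18)), (np.float64(-0.73), np.int64(20)), (np.float64(-0.61), np.int64(18))]
```

View pics/x1.png

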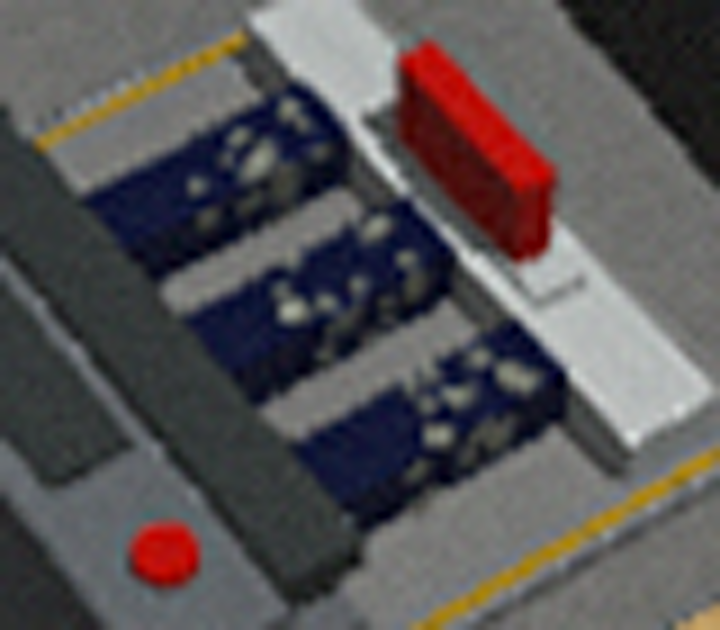

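Run:
```python
from fit import *
im=cv2.imread('pics/side_n.png')[:,:,::-1].astype(float)
g=cv2.GaussianBlur(im[...,0],(0,0),0.7); yl=cv2.GaussianBlur(im[...,0]-im[...,2],(0,0),0.7)
def uedge(a,b,z,ch,sgn,w=4):
    (u0,v0),(u1,v1)=[(250+x/9,180+y/9) for x,y in (a,b)]
    P=[]
    for u in range(int(np.ceil(u0)),int(u1)+1):
        v=v0+(v1-v0)*(u-u0)/(u1-u0); r0=int(round(v))-w; d=np.diff(ch[r0:r0+2*w+1,u])*sgn; k=int(np.argmax(d)); kk=float(k)
        if 0<k<len(d)-1:
            p,q,e=d[k-1],d[k],d[k+1]; kk+=0.5*(p-e)/(p-2*q+e)
        P.append((u,r0+kk+0.5))
    W=plane('side',P,z)
    for _ in range(3):
        f=np.polyfit(W[:,0],W[:,1],1); r=W[:,1]-np.polyval(f,W[:,0]); W=W[abs(r)<max(0.0012,2*r.std())]
    f=np.polyfit(W[:,0],W[:,1],1); r=W[:,1]-np.polyval(f,W[:,0])
    return round(np.degrees(np.arctan(f[0])),2),len(W),round(r.std()*1e3,2)
print('1 top+y',uedge((95,190),(280,87),.036,g,-1))
print('2 top+y',uedge((195,310),(390,205),.036,g,-1))
print('3 top+y',uedge((310,435),(500,330),.036,g,-1))
print('1 bot-y',uedge((165,275),(330,185),.008,g,1))
print('2 bot-y',uedge((265,400),(440,308),.008,g,1))
print('3 bot-y',uedge((370,525),(550,430),.008,g,1))
print('yel L',uedge((50,140),(235,43),.008,yl,1))
print('yel R',uedge((430,618),(715,460),.008,yl,1))
```

```text
1 top+y (np.float64(2.56), 17, np.float64(0.51))
2 top+y (np.float64(0.51), 17, np.float64(0.71))
3 top+y (np.float64(1.13), 17, np.float64(1.38))
1 bot-y (np.float64(0.55), 18, np.float64(0.47))
2 bot-y (np.float64(0.87), 18, np.float64(0.52))
3 bot-y (np.float64(0.48), 18, np.float64(0.53))
yel L (np.float64(1.24), 21, np.float64(0.25))
yel R (np.float64(0.96), 32, np.float64(0.28))
```

The straightedge centre measures press x ≈ 128 mm (0.560 m) and its yaw 0.95° against about 1.0° for the press; the averaged blank edges also come out near 1°. So they are flush and home. Next is the pedal, pressed with shut fingers.

```bash
python3 go.py 0.431 0.299 0.25 1.0; python3 -m inch '[[1,[0.3,0.55,-0.45],0],[1,[0.3,0.55,-0.45],0],[1,[0.3,0.5,-0.45],0],[1,[0.3,0.5,-0.45],0],[1,[0.3,0.5,-0.3],0],[1,[0.3,0,0],0],[1,[0.3,0,0],0],[1,[0,0,0],0]]' 40; python3 go.py 0.431 0.299 0.234 1.0
python3 - <<'E'
from meas import *
im=grab('side','o'); crop(im,170,90,290,200,5,'pics/side_oc.png')
im=grab('top','o')
E
```

```text
t 33.0 pos [0.4965 0.2178 0.3194] zang 0.93 F [-0.2482  0.6016  0.1198] w 0.0258
after turn: units x,y,z 2.314567242752404 2.7445639831587414 -2.1363464506721965 turn units -0.013991216246841987
time_s: 33.67
position: [0.4322, 0.2946, 0.2549]
tool_rot: [[-0.002, -0.016, 1.0], [-0.001, 1.0, 0.016], [-1.0, -0.001, -0.002]]
ft_force: [-0.2, -0.8, 0.3]
grip_width: -0.0001
t 33.67 pos [0.4322 0.2946 0.2549] zang 0.94 F [-0.204  -0.816   0.3212] w -0.0001
after turn: units x,y,z 0.6963142855508336 0.14670857969007847 -0.03706740876182583 turn units -0.011592944230989133
```

View pics/side_oc.png

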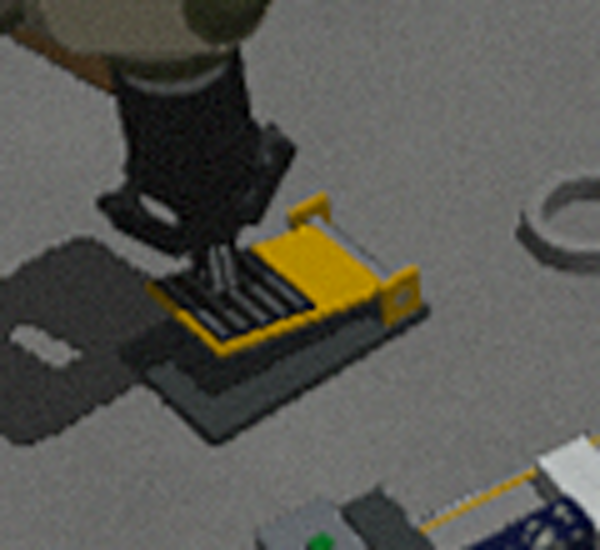

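Shut fingertips are over the ribbed pad (crop (222,290)). Pressing down in steps.

```bash
python3 -m inch '[[1,[0.25,0.13,0],0],[1,[0.25,0,0],0],[1,[0.2,0,0],0],[1,[0.2,0,0],0],[1,[0.15,0,0],0],[1,[0.1,0,0],0],[1,[0.1,0,0],0],[1,[0,0,0],0]]'; python3 go.py
```

```text
time_s: 34.43
position: [0.4312, 0.2994, 0.2186]
tool_rot: [[-0.002, -0.018, 1.0], [-0.0, 1.0, 0.018], [-1.0, -0.0, -0.002]]
ft_force: [-3.4, -0.3, 7.5]
grip_width: -0.0001
t 34.43 pos [0.4312 0.2994 0.2186] zang 1.01 F [-3.3606 -0.2676  7.459 ] w -0.0001
```

```bash
python3 -m inch '[[1,[0.1,0,0],0],[1,[0.1,0,0],0],[1,[0.05,0,0],0],[1,[0.05,0,0],0],[1,[0,0,0],0],[1,[0,0,0],0],[1,[0,0,0],0],[1,[0,0,0],0]]'; python3 go.py
```

```text
time_s: 35.1
position: [0.4309, 0.2994, 0.2121]
tool_rot: [[-0.0, -0.018, 1.0], [-0.0, 1.0, 0.018], [-1.0, -0.0, -0.0]]
ft_force: [-10.8, -3.4, 31.2]
grip_width: -0.0005
t 35.1 pos [0.4309 0.2994 0.2121] zang 1.02 F [-10.8136  -3.4306  31.2128] w -0.0005
```

At z = 0.212 the force jumped to 31 N, so the pedal is hard on its stop. I'll take one picture and then release.

```bash
python3 - <<'E'
from meas import *
im=grab('side','p'); crop(im,170,90,320,240,4,'pics/side_pc.png')
E
python3 -m inch '[[1,[0,0,0],0],[1,[-0.2,0,0],0],[1,[-0.3,0,0],0],[1,[-0.4,0,0],0],[1,[-0.6,0,0],0],[1,[-0.8,0,0],0],[0,[-0.8,0,0],0],[0,[-0.8,0,0],0]]'; python3 go.py 0.5599 -0.017 0.29 1.0;  python3 - <<'E'
from meas import *
im=grab('side','q'); crop(im,170,90,320,240,4,'pics/side_qc.png')
E
```

```text
time_s: 35.82
position: [0.4316, 0.2994, 0.3277]
tool_rot: [[-0.0, -0.017, 1.0], [-0.0, 1.0, 0.017], [-1.0, -0.0, -0.0]]
ft_force: [0.2, -0.2, 0.1]
grip_width: 0.023
t 35.82 pos [0.4316 0.2994 0.3277] zang 1.0 F [ 0.245  -0.1777  0.1202] w 0.023
after turn: units x,y,z 1.2558943647814884 -10.61858376949983 4.092673130284137 turn units 6.525726055883752e-05
```

View pics/side_pc.png

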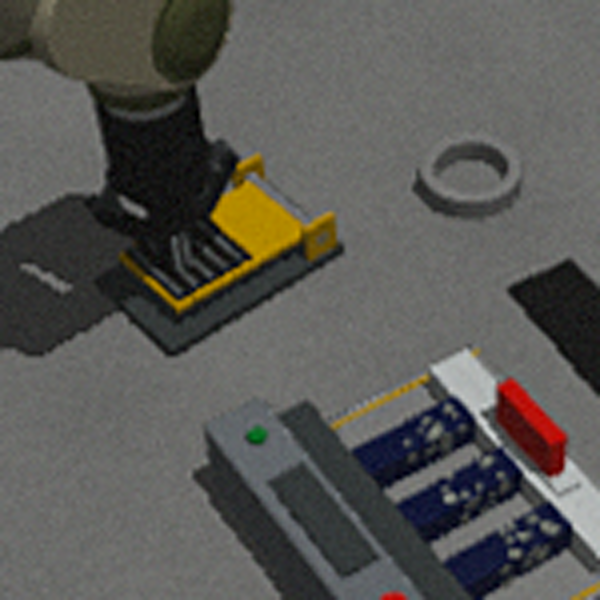

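View pics/side_qc.png

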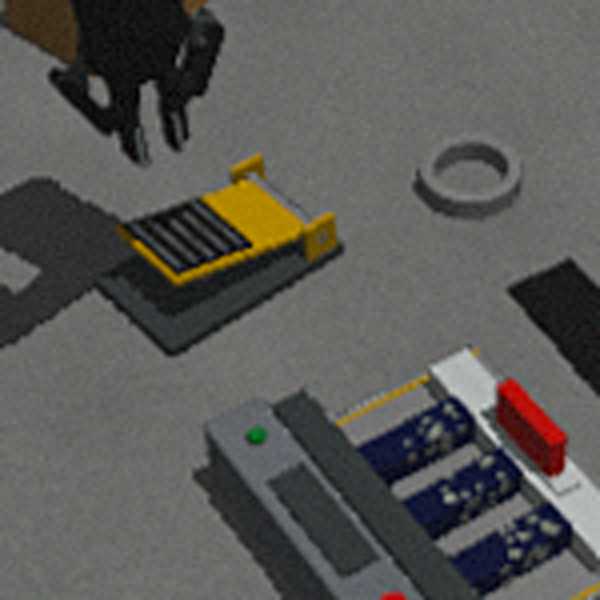

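Down (first crop: treadle flat, bar dropped), then up again (second crop: the free end at (125,232) has risen and the bar is back up), with the straightedge still standing. Now back to the straightedge handle.

```bash
python3 -m inch '[[0,[0,-0.9,0.34],0],[0,[0,-0.9,0.34],0],[0,[0,-0.9,0.34],0],[0,[0,-0.9,0.34],0],[0,[0,-0.9,0.34],0],[0,[0,-0.9,0.34],0],[0,[0,-0.9,0.34],0],[0,[0,-0.9,0.34],0]]'; python3 -m inch '[[0,[0.2,-0.9,0.34],0],[0,[0.3,-0.9,0.34],0],[0,[0.3,-0.9,0.34],0],[0,[0.3,-0.7,0.34],0],[0,[0.15,0,0],0],[0,[0,0,0],0],[0,[0,0,0],0],[0,[0,0,0],0]]';python3 go.py 0.5599 -0.017 0.212 1.0;  python3 - <<'E'
from meas import *
im=grab('side','r'); crop(im,220,120,360,240,5,'pics/side_rc.png')
E
```

```text
time_s: 36.53
position: [0.5174, 0.0834, 0.3265]
tool_rot: [[-0.0, -0.017, 1.0], [-0.0, 1.0, 0.017], [-1.0, -0.0, -0.0]]
ft_force: [0.5, 0.8, -0.2]
grip_width: 0.0424
time_s: 37.2
position: [0.5593, -0.0155, 0.2898]
tool_rot: [[0.0, -0.019, 1.0], [0.0, 1.0, 0.019], [-1.0, 0.0, 0.0]]
ft_force: [0.3, -0.4, 0.0]
grip_width: 0.0429
t 37.2 pos [ 0.5593 -0.0155  0.2898] zang 1.06 F [ 0.2676 -0.4078  0.0438] w 0.0429
after turn: units x,y,z 2.593586590865165 -0.05199010955312337 0.019628907689417066 turn units 0.012636120725494493
```

View pics/side_rc.png

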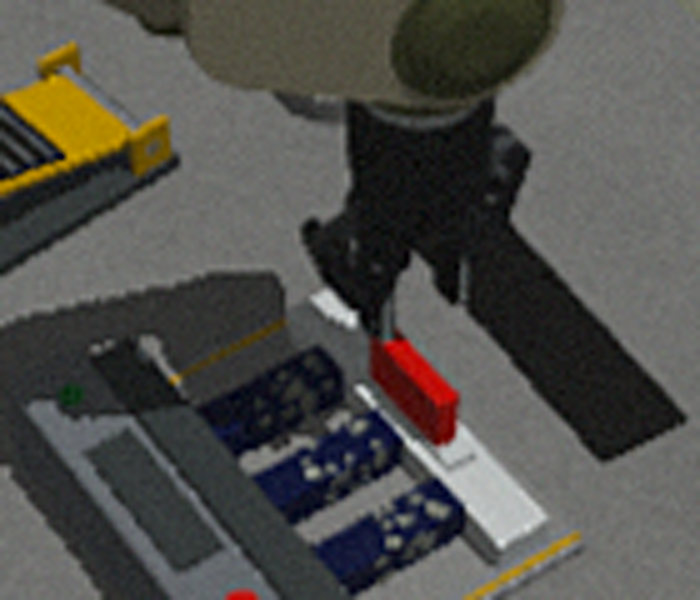

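The jaws straddle the handle (crop (415,390)). Lowering, gripping and lifting.

```bash
python3 -m inch '[[0,[0.7,-0.05,0.02],0],[0,[0.7,0,0],0],[0,[0.6,0,0],0],[0,[0.4,0,0],0],[0,[0.19,0,0],0],[0.3,[0,0,0],0],[1,[0,0,0],0],[1,[0,0,0],0]]' 80;python3 -m inch '[[1,[0,0,0],0],[1,[0,0,0],0],[1,[0,0,0],0],[1,[-0.1,0,0.1],0],[1,[-0.5,0,0.1],0],[1,[-0.8,0,0],0],[1,[0,0,0],0],[1,[0,0,0],0]]'; python3 go.py 0.681 0.021 0.26 1.0
python3 - <<'E'
from meas import *
im=grab('side','s'); crop(im,220,120,360,240,5,'pics/side_sc.png')
E
```

```text
time_s: 37.92
position: [0.5603, -0.0176, 0.2128]
tool_rot: [[0.001, -0.018, 1.0], [-0.0, 1.0, 0.018], [-1.0, -0.0, 0.001]]
ft_force: [-0.0, 1.0, 2.8]
grip_width: 0.0154
time_s: 38.58
position: [0.5663, -0.0178, 0.2541]
tool_rot: [[0.001, -0.017, 1.0], [-0.001, 1.0, 0.017], [-1.0, -0.001, 0.001]]
ft_force: [-0.5, 0.1, -5.4]
grip_width: 0.0151
t 38.58 pos [ 0.5663 -0.0178  0.2541] zang 0.99 F [-0.4771  0.1061 -5.4039] w 0.0151
after turn: units x,y,z -0.19768725996061426 1.2279229385361479 3.847006271664988 turn units -0.0012157495858502898
```

View pics/side_sc.png

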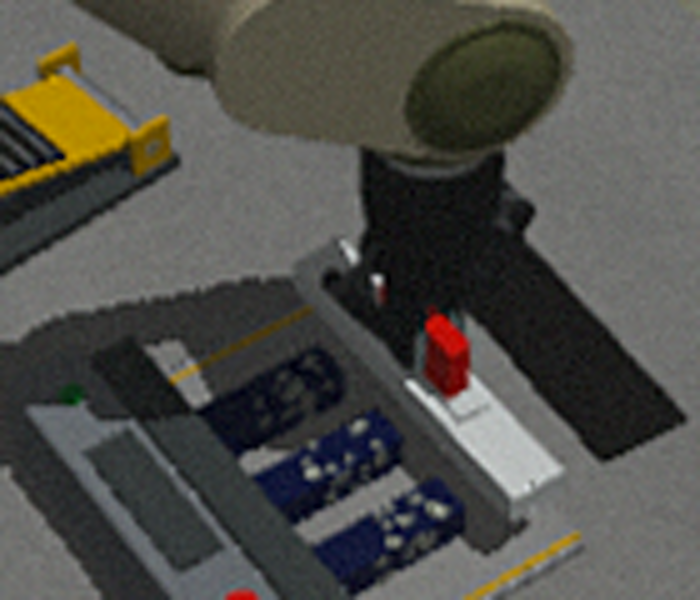

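```bash
python3 go.py 0.681 0.023 0.25 -1.65; python3 -m inch '[[1,[0,0,0.3],0.53],[1,[0,0.2,0.5],0],[1,[0,0.25,0.6],0],[1,[0,0.25,0.6],0],[1,[0,0.25,0.6],0],[1,[0,0.25,0.6],0],[1,[0,0.2,0.5],0],[1,[0,0,0],0]]'; python3 go.py 0.681 0.023 0.21 -1.65
python3 - <<'E'
from meas import *
im=grab('side','u'); crop(im,240,110,380,230,5,'pics/side_uc.png')
E
```

```text
t 38.63 pos [ 0.5659 -0.0178  0.253 ] zang 0.99 F [-0.2381  0.0011 -4.8155] w 0.0155
after turn: units x,y,z 0.10158023623663508 1.4692535548251113 3.795084421207061 turn units 0.5288169000108326
time_s: 39.3
position: [0.6799, 0.0224, 0.2512]
tool_rot: [[-0.001, 0.028, 1.0], [0.001, 1.0, -0.028], [-1.0, 0.001, -0.001]]
ft_force: [-1.1, -0.1, -4.6]
grip_width: 0.0152
t 39.3 pos [0.6799 0.0224 0.2512] zang -1.6 F [-1.0746 -0.0918 -4.5906] w 0.0152
after turn: units x,y,z 1.3746164729826695 0.022597936994325822 0.035962895611331425 turn units 0.01049375205197407
```

View pics/side_uc.png

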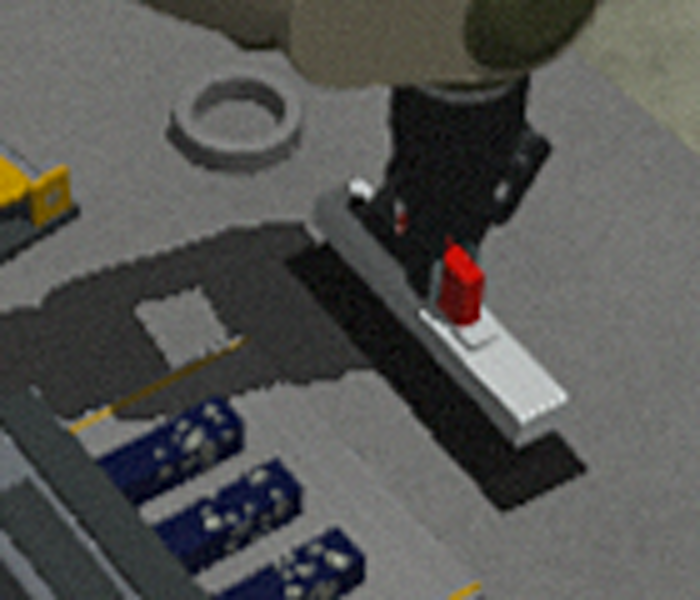

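Held level above the rest (crop (450,320)). Lowering gently.

```bash
python3 -m inch '[[1,[0.4,0.02,0.03],0],[1,[0.4,0,0],0],[1,[0.3,0,0],0],[1,[0.15,0,0],0],[1,[0.08,0,0],0],[1,[0.04,0,0],0],[1,[0,0,0],0],[1,[0,0,0],0]]' 60; python3 go.py
```

```text
time_s: 40.02
position: [0.6793, 0.022, 0.2132]
tool_rot: [[0.001, 0.029, 1.0], [-0.0, 1.0, -0.029], [-1.0, -0.0, 0.001]]
ft_force: [-0.3, -0.5, -4.4]
grip_width: 0.0148
t 40.02 pos [0.6793 0.022  0.2132] zang -1.65 F [-0.3018 -0.5493 -4.3627] w 0.0148
```

```bash
python3 -m inch '[[1,[0.05,0,0.03],0],[1,[0.04,0,0],0],[1,[0.03,0,0],0],[1,[0.02,0,0],0],[1,[0,0,0],0],[1,[0,0,0],0],[1,[0,0,0],0],[1,[0,0,0],0]]'; python3 go.py
```

```text
time_s: 40.68
position: [0.6802, 0.022, 0.2098]
tool_rot: [[0.001, 0.029, 1.0], [-0.0, 1.0, -0.029], [-1.0, -0.0, 0.001]]
ft_force: [-2.2, 0.7, 4.7]
grip_width: 0.0156
t 40.68 pos [0.6802 0.022  0.2098] zang -1.65 F [-2.2203  0.6937  4.6524] w 0.0156
```

Contact (+4.7 N upward), so it stands on the rest. Release and rise.

```bash
python3 -m inch '[[0.3,[0,0,0],0],[0.3,[0,0,0],0],[0.2,[0,0,0],0],[0.2,[0,0,0],0],[0.2,[-0.3,0,0],0],[0.1,[-0.7,0,0],0],[0,[-0.8,0,0],0],[0,[-0.8,0,0],0]]';python3 -m inch '[[0,[-0.5,0.5,-0.7],-1],[0,[0,0.5,-0.7],-1],[0,[0,0.5,-0.7],-1],[0,[0,0.5,-0.7],-1],[0,[0,0.3,-0.6],-1],[0,[0,0,0],-1],[0,[0,0,0],-1],[0,[0,0,0],-1]]';python3 -m inch '[[0,[0,0,0],-1],[0,[0,0,0],-1],[0,[0,0,0],-1],[0,[0,0,0],-1],[0,[0,0,0],-1],[0,[0,0,0],-1],[0,[0,0,0],-1],[0,[0,0,0],-1]]'; python3 go.py 0.487 -0.078 0.26 91
python3 - <<'E'
from meas import *
im=grab('side','v'); crop(im,180,110,420,340,2.5,'pics/side_vc.png')
im=grab('top','v'); crop(im,205,130,405,260,4,'pics/top_vc.png')
E
```

```text
time_s: 41.35
position: [0.6801, 0.022, 0.2879]
tool_rot: [[-0.0, 0.029, 1.0], [0.0, 1.0, -0.029], [-1.0, 0.0, -0.0]]
ft_force: [0.0, -0.4, 0.7]
grip_width: 0.0428
time_s: 42.02
position: [0.5707, 0.0759, 0.3026]
tool_rot: [[0.001, -0.624, 0.781], [-0.0, 0.781, 0.624], [-1.0, -0.001, 0.001]]
ft_force: [-0.2, -0.2, -0.4]
grip_width: 0.0427
time_s: 42.68
position: [0.571, 0.0757, 0.3023]
tool_rot: [[0.001, -0.98, 0.198], [-0.0, 0.198, 0.98], [-1.0, -0.001, 0.0]]
ft_force: [0.1, -0.8, -0.5]
grip_width: 0.043
t 42.68 pos [0.571  0.0757 0.3023] zang 78.6 F [ 0.0742 -0.8301 -0.4788] w 0.043
after turn: units x,y,z 1.4092221481013745 2.889426858680683 -5.07514281710867 turn units -2.4807786922696495
```

View pics/side_vc.png

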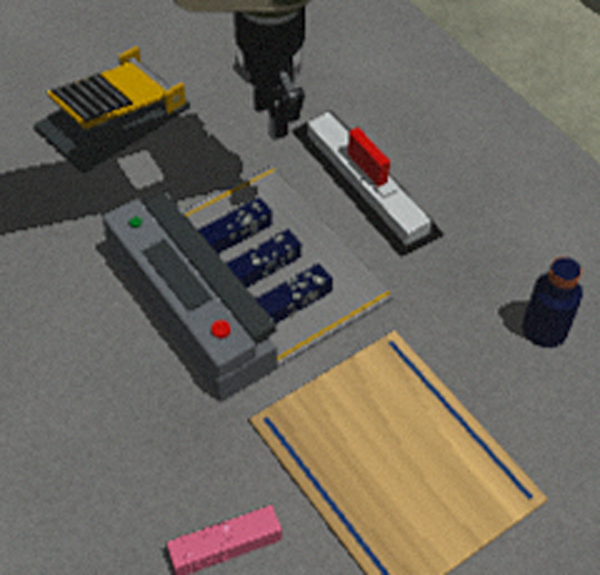

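View pics/top_vc.png

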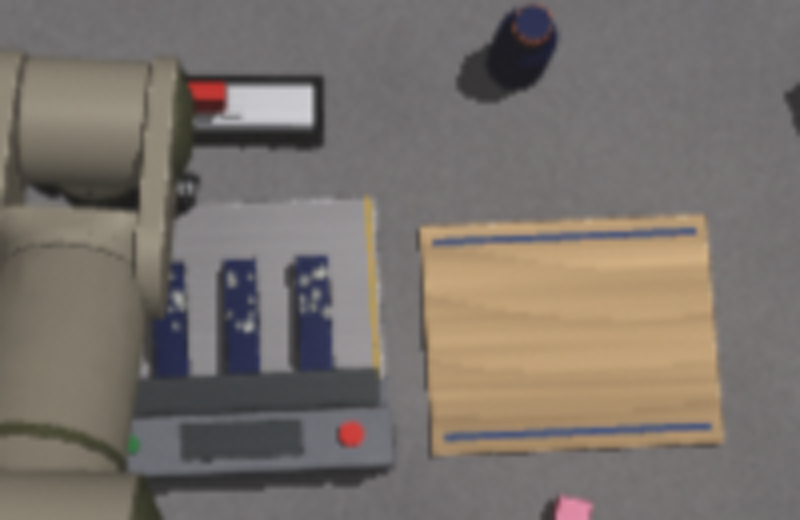

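The straightedge is back upright on its rest (side crop (370,180)). The blanks are still against the fence, the pedal is up and the board is empty. Now the blanks go back, starting with the right-hand one (top crop (314,310)).

```bash
python3 -m inch '[[-0.06,[0,0,0],-0.85],[-0.06,[0,0,0],-0.85],[-0.06,[0,0,0],-0.78],[-0.06,[0.2,0.45,-0.85],0],[-0.06,[0.2,0.45,-0.85],0],[-0.06,[0.2,0.45,-0.85],0],[-0.06,[0.2,0.45,-0.85],0],[-0.06,[0.2,0.45,-0.85],0]]';python3 -m inch '[[-0.06,[0.2,0.45,-0.85],0],[-0.06,[0.2,0,0],0],[-0.06,[0,0,0],0],[-0.06,[0,0,0],0],[-0.06,[0,0,0],0],[-0.06,[0,0,0],0],[-0.06,[0,0,0],0],[-0.06,[0,0,0],0]]'; python3 go.py 0.493 -0.0795 0.185 91;python3 - <<'E'
from meas import *
im=grab('side','w'); crop(im,220,140,360,260,5,'pics/side_wc.png')
E
```

```text
time_s: 43.45
position: [0.5045, -0.0536, 0.2718]
tool_rot: [[0.001, -1.0, -0.01], [-0.0, -0.01, 1.0], [-1.0, -0.001, -0.0]]
ft_force: [0.3, 0.1, 0.8]
grip_width: 0.0451
time_s: 44.12
position: [0.4922, -0.0778, 0.2597]
tool_rot: [[0.0, -1.0, -0.014], [-0.0, -0.014, 1.0], [-1.0, -0.0, -0.0]]
ft_force: [-0.6, 0.1, -0.2]
grip_width: 0.0453
t 44.12 pos [ 0.4922 -0.0778  0.2597] zang 90.79 F [-0.5685  0.0747 -0.2114] w 0.0453
after turn: units x,y,z 2.4906683914190264 -0.025737818801712976 -0.05717232482685723 turn units -0.04159641225028281
```

View pics/side_wc.png

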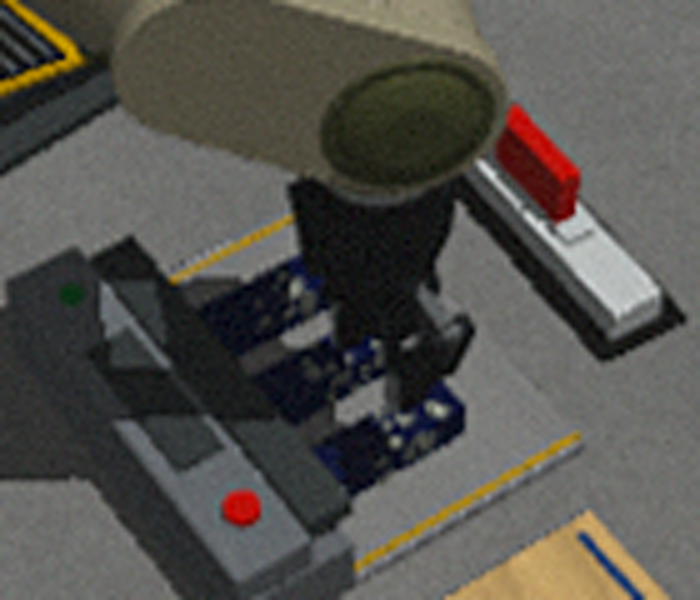

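The jaws are centred over the right-hand blank (crop (395,430)). Its near end lies under the marking bar, so after gripping I'll lift about 3 mm, draw it out along +x, and only then lift it.

```bash
python3 -m inch '[[-0.06,[0.7,-0.03,-0.06],-0.04],[-0.06,[0.7,0,0],0],[-0.06,[0.5,0,0],0],[-0.06,[0.4,0,0],0],[-0.06,[0.15,0,0],0],[-0.06,[0,0,0],0],[0.2,[0,0,0],0],[1,[0,0,0],0]]' 60; python3 -m inch '[[1,[0,0,0],0],[1,[0,0,0],0],[1,[0,0,0],0],[1,[-0.1,0,0],0],[1,[0,-0.3,0],0],[1,[0,-0.4,0],0],[1,[0,-0.4,0],0],[1,[0,0,0],0]]'; python3 go.py 0.514 -0.0795 0.266 91
```

```text
time_s: 44.83
position: [0.4932, -0.0802, 0.187]
tool_rot: [[0.001, -1.0, -0.017], [-0.001, -0.017, 1.0], [-1.0, -0.001, -0.001]]
ft_force: [0.4, -0.8, -3.7]
grip_width: 0.0271
time_s: 45.5
position: [0.5278, -0.0797, 0.189]
tool_rot: [[0.002, -1.0, -0.017], [-0.001, -0.017, 1.0], [-1.0, -0.002, -0.001]]
ft_force: [0.2, 0.3, -3.1]
grip_width: 0.0269
t 45.5 pos [ 0.5278 -0.0797  0.189 ] zang 90.96 F [ 0.199   0.3042 -3.118 ] w 0.0269
after turn: units x,y,z -2.5658972205428037 0.4596462833746833 0.01357482469163669 turn units -0.007249967588307982
```

```bash
python3 -m inch '[[1,[-0.7,0,0],0],[1,[-0.9,0,0],0],[1,[-0.8,0,-0.3],0],[1,[-0.2,0,-0.8],0],[1,[0,0,-0.9],0],[1,[0,0,-0.9],0],[1,[0,0,-0.9],0],[1,[0,0.3,-0.9],0]]'; python3 go.py 0.478 -0.366 0.26 91
```

```text
time_s: 46.17
position: [0.5195, -0.2218, 0.2667]
tool_rot: [[-0.0, -1.0, -0.017], [0.0, -0.017, 1.0], [-1.0, 0.0, 0.0]]
ft_force: [0.2, 0.0, -3.0]
grip_width: 0.0269
t 46.17 pos [ 0.5195 -0.2218  0.2667] zang 90.98 F [ 0.1632  0.0469 -3.0244] w 0.0269
after turn: units x,y,z 0.2244935064524297 1.468287882929514 -4.781326388555882 turn units -0.003393284867172497
```

```bash
python3 -m inch '[[1,[0,0.3,-0.9],0],[1,[0,0.3,-0.9],0],[1,[0,0.3,-0.9],0],[1,[0,0.3,-0.9],0],[1,[0,0.25,-0.9],0],[1,[0,0,-0.1],0],[1,[0,0,0],0],[1,[0,0,0],0]]'; python3 go.py 0.478 -0.366 0.186 91;python3 - <<'E'
from meas import *
im=grab('side','x'); crop(im,220,200,420,360,4,'pics/side_xc.png')
E
```

```text
time_s: 46.83
position: [0.4779, -0.3589, 0.2665]
tool_rot: [[-0.001, -1.0, -0.016], [0.001, -0.016, 1.0], [-1.0, 0.001, 0.001]]
ft_force: [0.1, -0.1, -3.8]
grip_width: 0.0268
t 46.83 pos [ 0.4779 -0.3589  0.2665] zang 90.93 F [ 0.0748 -0.1154 -3.8147] w 0.0268
after turn: units x,y,z 2.684141177776319 0.0012337814049798957 -0.2362600179811949 turn units -0.013694053155404617
```

View pics/side_xc.png

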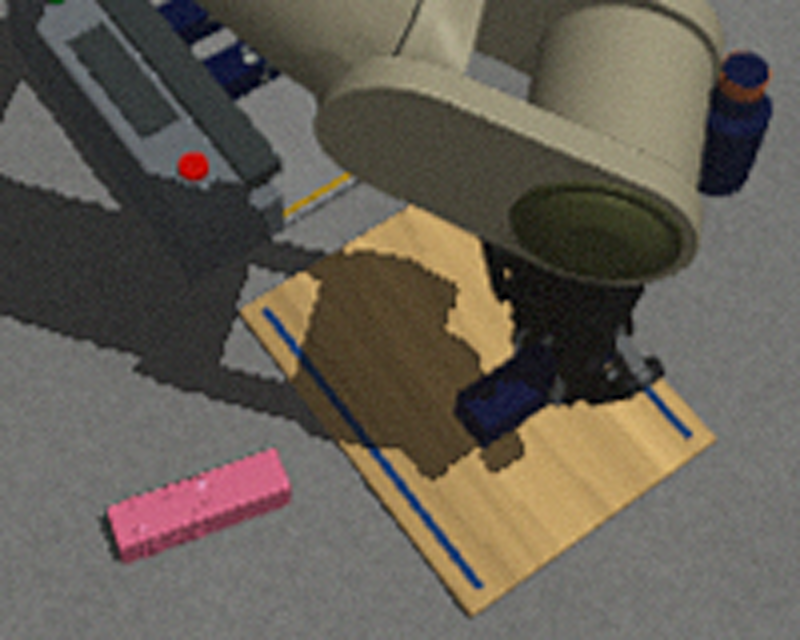

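Held level over the board (crop (520,390)). Lowering and releasing.

```bash
python3 -m inch '[[1,[0.6,0,-0.24],0],[1,[0.7,0,0],0],[1,[0.6,0,0],0],[1,[0.4,0,0],0],[1,[0.2,0,0],0],[1,[0.1,0,0],0],[1,[0.05,0,0],0],[1,[0,0,0],0]]'; python3 go.py; python3 -m inch '[[0.0,[0,0,0],0],[0.0,[0,0,0],0],[0.0,[0,0,0],0],[0.0,[0,0,0],0],[0.0,[-0.5,0,0],0],[0.0,[-0.9,0,0],0],[0.0,[-0.9,0,0],0],[0,[-0.4,0,0.5],0]]'; python3 go.py 0.493 -0.018 0.262 91
```

```text
time_s: 47.55
position: [0.4784, -0.3663, 0.188]
tool_rot: [[0.0, -1.0, -0.017], [-0.001, -0.017, 1.0], [-1.0, -0.0, -0.001]]
ft_force: [-0.4, -0.2, -3.1]
grip_width: 0.0267
t 47.55 pos [ 0.4784 -0.3663  0.188 ] zang 90.98 F [-0.3982 -0.2482 -3.1108] w 0.0267
time_s: 48.22
position: [0.478, -0.3534, 0.2721]
tool_rot: [[0.004, -1.0, -0.015], [-0.005, -0.015, 1.0], [-1.0, -0.004, -0.005]]
ft_force: [0.3, 0.4, 0.4]
grip_width: 0.0429
t 48.22 pos [ 0.478  -0.3534  0.2721] zang 90.85 F [0.3277 0.3999 0.3741] w 0.0429
after turn: units x,y,z 0.3355022789166292 -0.6934142014658847 11.17101732926024 turn units -0.030039752101890825
```

```bash
python3 -m inch '[[-0.06,[0,-0.35,0.9],0],[-0.06,[0,-0.34,0.9],0],[-0.06,[0,0,0.9],0],[-0.06,[0,0,0.9],0],[-0.06,[0,0,0.9],0],[-0.06,[0,0,0.9],0],[-0.06,[0,0,0.9],0],[-0.06,[0,0,0.9],0]]';python3 -m inch '[[-0.06,[0,0,0.9],0],[-0.06,[0,0,0.9],0],[-0.06,[0,0,0.9],0],[-0.06,[0,0,0.9],0],[-0.06,[0,0,0.2],0],[-0.06,[0,0,0],0],[-0.06,[0,0,0],0],[-0.06,[0,0,0],0]]'; python3 go.py 0.493 -0.018 0.185 91;python3 - <<'E'
from meas import *
im=grab('side','y'); crop(im,200,130,400,340,2.8,'pics/side_yc.png')
E
```

```text
time_s: 48.88
position: [0.4948, -0.134, 0.2689]
tool_rot: [[0.001, -1.0, -0.016], [-0.0, -0.016, 1.0], [-1.0, -0.001, -0.0]]
ft_force: [0.3, -0.1, 0.3]
grip_width: 0.0453
time_s: 49.55
position: [0.4934, -0.0223, 0.2687]
tool_rot: [[0.001, -1.0, -0.016], [-0.0, -0.016, 1.0], [-1.0, -0.001, -0.0]]
ft_force: [0.7, 1.2, 0.8]
grip_width: 0.0456
t 49.55 pos [ 0.4934 -0.0223  0.2687] zang 90.89 F [0.7475 1.1729 0.8069] w 0.0456
after turn: units x,y,z 2.7883382391890774 0.009597063301112433 0.14348893803559695 turn units -0.02107878980624491
```

View pics/side_yc.png

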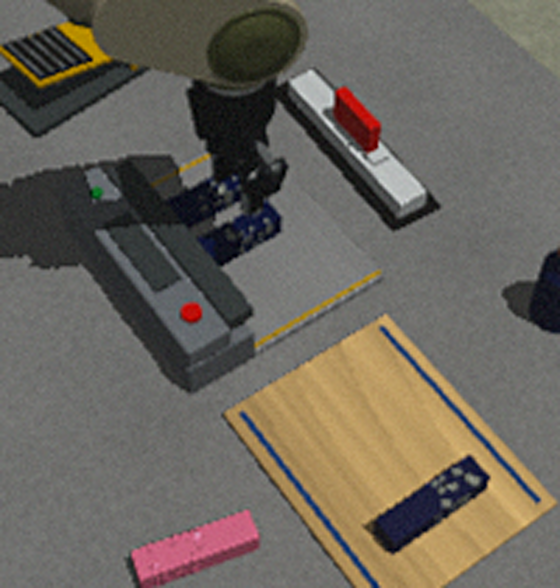

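The first blank lies flat on the board (crop (432,505)). The gripper is above the middle blank (crop (240,235)), and it and the left one are in place.

```bash
python3 -m inch '[[-0.06,[0.7,0,0.14],0],[-0.06,[0.7,0,0],0],[-0.06,[0.6,0,0],0],[-0.06,[0.5,0,0],0],[-0.06,[0.25,0,0],0],[-0.06,[0,0,0],0],[0.2,[0,0,0],0],[1,[0,0,0],0]]' 60; python3 -m inch '[[1,[0,0,0],0],[1,[0,0,0],0],[1,[0,0,0],0],[1,[-0.1,0,0],0],[1,[0,-0.3,0],0],[1,[0,-0.4,0],0],[1,[0,-0.3,0],0],[1,[0,0,0],0]]'; python3 go.py
```

```text
time_s: 50.27
position: [0.4934, -0.0175, 0.1871]
tool_rot: [[0.002, -1.0, -0.016], [-0.001, -0.016, 1.0], [-1.0, -0.002, -0.001]]
ft_force: [1.3, -1.1, -5.3]
grip_width: 0.0265
time_s: 50.93
position: [0.5241, -0.0166, 0.189]
tool_rot: [[0.001, -1.0, -0.017], [-0.0, -0.017, 1.0], [-1.0, -0.001, -0.0]]
ft_force: [-0.1, 0.8, -4.5]
grip_width: 0.0269
t 50.93 pos [ 0.5241 -0.0166  0.189 ] zang 90.96 F [-0.1471  0.7882 -4.4883] w 0.0269
```

```bash
python3 -m inch '[[1,[-0.7,0,0],0],[1,[-0.9,0,0],0],[1,[-0.8,0,0],0],[1,[-0.2,0,-0.8],0],[1,[0,0,-0.9],0],[1,[0,0,-0.9],0],[1,[0,0,-0.9],0],[1,[0,0,-0.9],0]]'; python3 -m inch '[[1,[0,0.3,-0.9],0],[1,[0,0.3,-0.9],0],[1,[0,0.3,-0.9],0],[1,[0,0.3,-0.9],0],[1,[0,0.3,-0.6],0],[1,[0,0,0],0],[1,[0,0,0],0],[1,[0,0,0],0]]'; python3 go.py 0.478 -0.304 0.186 91;python3 - <<'E'
from meas import *
im=grab('side','z'); crop(im,200,130,400,340,2.8,'pics/side_zc.png')
E
```

```text
time_s: 51.6
position: [0.5244, -0.1494, 0.2668]
tool_rot: [[-0.001, -1.0, -0.017], [0.001, -0.017, 1.0], [-1.0, 0.001, 0.001]]
ft_force: [0.2, 0.4, -4.2]
grip_width: 0.027
time_s: 52.27
position: [0.4821, -0.2746, 0.2667]
tool_rot: [[-0.001, -1.0, -0.017], [0.001, -0.017, 1.0], [-1.0, 0.001, 0.001]]
ft_force: [-0.3, -0.5, -3.4]
grip_width: 0.0268
t 52.27 pos [ 0.4821 -0.2746  0.2667] zang 90.95 F [-0.266  -0.5122 -3.4207] w 0.0268
after turn: units x,y,z 2.6913527830292145 0.15338122870816456 -0.9771221710864652 turn units -0.009415024938994066
```

View pics/side_zc.png

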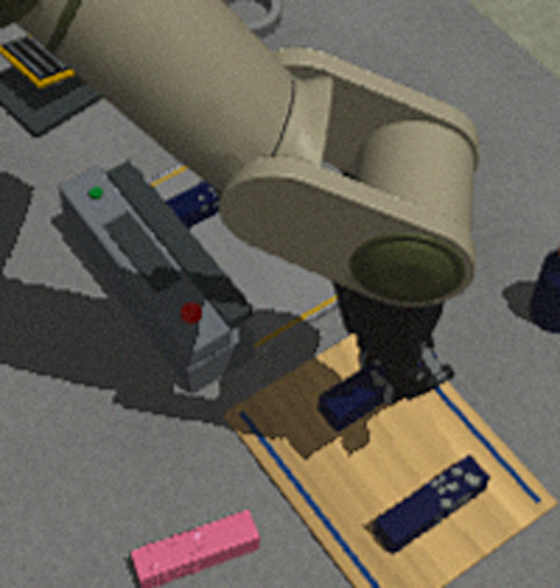

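The second blank is held (crop (355,395)) and the first lies at (432,505). Moving 30 mm in y, then lowering.

```bash
python3 -m inch '[[1,[0,0.15,-0.95],0],[1,[0.7,0,0],0],[1,[0.7,0,0],0],[1,[0.6,0,0],0],[1,[0.4,0,0],0],[1,[0.15,0,0],0],[1,[0.1,0,0],0],[1,[0,0,0],0]]'; python3 go.py; python3 -m inch '[[0.0,[0,0,0],0],[0.0,[0,0,0],0],[0.0,[0,0,0],0],[0.0,[0,0,0],0],[0.0,[-0.5,0,0],0],[0.0,[-0.9,0,0],0],[0.0,[-0.9,0,0],0],[0,[-0.4,0,0.5],0]]'; python3 go.py 0.493 0.0445 0.27 91
```

```text
time_s: 52.98
position: [0.4787, -0.3034, 0.1878]
tool_rot: [[0.0, -1.0, -0.017], [-0.0, -0.017, 1.0], [-1.0, -0.0, -0.0]]
ft_force: [-0.8, -0.5, -4.0]
grip_width: 0.0269
t 52.98 pos [ 0.4787 -0.3034  0.1878] zang 91.0 F [-0.8478 -0.5406 -4.0047] w 0.0269
time_s: 53.65
position: [0.4784, -0.2907, 0.272]
tool_rot: [[0.004, -1.0, -0.015], [-0.005, -0.015, 1.0], [-1.0, -0.004, -0.005]]
ft_force: [1.0, -0.4, 0.4]
grip_width: 0.0431
t 53.65 pos [ 0.4784 -0.2907  0.272 ] zang 90.85 F [ 0.9605 -0.3893  0.4122] w 0.0431
after turn: units x,y,z 0.06679792494742043 -0.6826277436204541 11.162509761134856 turn units -0.030164133160042184
```

```bash
python3 -m inch '[[-0.06,[0,-0.35,0.9],0],[-0.06,[0,-0.33,0.9],0],[-0.06,[0,0,0.9],0],[-0.06,[0,0,0.9],0],[-0.06,[0,0,0.9],0],[-0.06,[0,0,0.9],0],[-0.06,[0,0,0.9],0],[-0.06,[0,0,0.9],0]]';python3 -m inch '[[-0.06,[0,0,0.9],0],[-0.06,[0,0,0.9],0],[-0.06,[0,0,0.9],0],[-0.06,[0,0,0.9],0],[-0.06,[0,0,0.26],0],[-0.06,[0,0,0],0],[-0.06,[0,0,0],0],[-0.06,[0,0,0],0]]'; python3 go.py 0.493 0.0445 0.185 91;python3 - <<'E'
from meas import *
im=grab('side','A'); crop(im,200,130,400,340,2.8,'pics/side_Ac.png')
E
```

```text
time_s: 54.32
position: [0.4947, -0.0713, 0.2689]
tool_rot: [[0.001, -1.0, -0.016], [-0.0, -0.016, 1.0], [-1.0, -0.001, -0.0]]
ft_force: [-0.9, -0.1, -0.2]
grip_width: 0.0454
time_s: 54.98
position: [0.4932, 0.0422, 0.2686]
tool_rot: [[0.0, -1.0, -0.016], [-0.0, -0.016, 1.0], [-1.0, -0.0, -0.0]]
ft_force: [-0.2, -0.5, -0.8]
grip_width: 0.045
t 54.98 pos [0.4932 0.0422 0.2686] zang 90.9 F [-0.1594 -0.5009 -0.7703] w 0.045
after turn: units x,y,z 2.788242678512944 0.0047375722709153455 0.07665979917803964 turn units -0.02064023811076936
```

View pics/side_Ac.png

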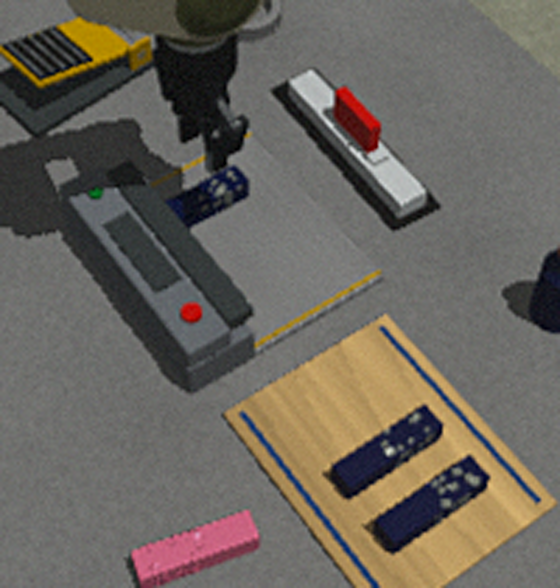

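Two blanks are on the board ((387,450) and (432,505)). The last one is on the bed at (210,195), under the gripper.

```bash
python3 -m inch '[[-0.06,[0.7,0,0.08],0],[-0.06,[0.7,0,0],0],[-0.06,[0.6,0,0],0],[-0.06,[0.5,0,0],0],[-0.06,[0.25,0,0],0],[-0.06,[0,0,0],0],[0.2,[0,0,0],0],[1,[0,0,0],0]]' 60; python3 -m inch '[[1,[0,0,0],0],[1,[0,0,0],0],[1,[0,0,0],0],[1,[-0.1,0,0],0],[1,[0,-0.3,0],0],[1,[0,-0.4,0],0],[1,[0,-0.3,0],0],[1,[0,0,0],0]]'; python3 go.py
```

```text
time_s: 55.7
position: [0.4933, 0.0452, 0.1871]
tool_rot: [[0.002, -1.0, -0.016], [-0.001, -0.016, 1.0], [-1.0, -0.002, -0.001]]
ft_force: [1.0, -0.6, -4.4]
grip_width: 0.0272
time_s: 56.37
position: [0.524, 0.0461, 0.1891]
tool_rot: [[0.001, -1.0, -0.017], [0.0, -0.017, 1.0], [-1.0, -0.001, -0.0]]
ft_force: [-0.5, -0.4, -2.7]
grip_width: 0.0267
t 56.37 pos [0.524  0.0461 0.1891] zang 90.95 F [-0.4855 -0.4471 -2.6725] w 0.0267
```

```bash
python3 -m inch '[[1,[-0.7,0,0],0],[1,[-0.9,0,0],0],[1,[-0.8,0,0],0],[1,[-0.2,0,-0.8],0],[1,[0,0,-0.9],0],[1,[0,0,-0.9],0],[1,[0,0,-0.9],0],[1,[0,0,-0.9],0]]'; python3 -m inch '[[1,[0,0.3,-0.9],0],[1,[0,0.3,-0.9],0],[1,[0,0.3,-0.9],0],[1,[0,0.3,-0.9],0],[1,[0,0.3,-0.8],0],[1,[0,0.1,-0.7],0],[1,[0,0,0],0],[1,[0,0,0],0]]'; python3 go.py 0.478 -0.242 0.186 91;python3 - <<'E'
from meas import *
im=grab('side','B'); crop(im,200,130,400,340,2.8,'pics/side_Bc.png')
E
```

```text
time_s: 57.03
position: [0.5243, -0.0867, 0.2669]
tool_rot: [[-0.001, -1.0, -0.017], [0.001, -0.017, 1.0], [-1.0, 0.001, 0.001]]
ft_force: [0.6, -0.0, -3.0]
grip_width: 0.027
time_s: 57.7
position: [0.479, -0.24, 0.2667]
tool_rot: [[-0.001, -1.0, -0.015], [0.001, -0.015, 1.0], [-1.0, 0.001, 0.001]]
ft_force: [0.2, 0.1, -3.5]
grip_width: 0.0268
t 57.7 pos [ 0.479  -0.24    0.2667] zang 90.84 F [ 0.2459  0.0615 -3.4666] w 0.0268
after turn: units x,y,z 2.6898429838869458 0.03287588661815261 -0.06506753408952769 turn units -0.031551149188112505
```

View pics/side_Bc.png

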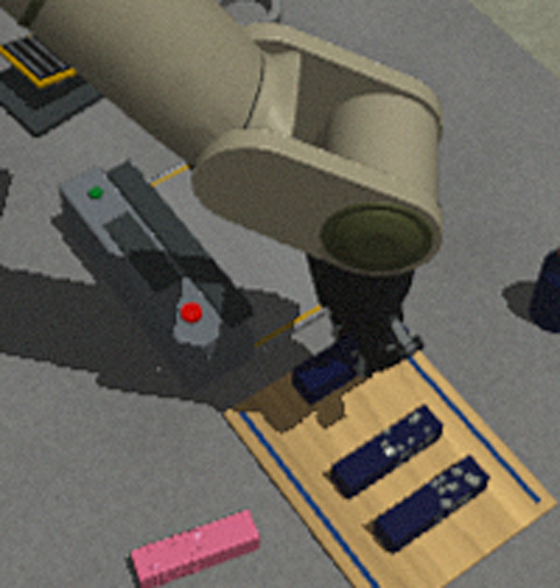

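The last blank is held over the free part of the board (crop (328,368)). Lowering and releasing.

```bash
python3 -m inch '[[1,[0.4,0,-0.06],0],[1,[0.7,0,0],0],[1,[0.6,0,0],0],[1,[0.5,0,0],0],[1,[0.3,0,0],0],[1,[0.1,0,0],0],[1,[0.05,0,0],0],[1,[0,0,0],0]]'; python3 go.py; python3 -m inch '[[0.0,[0,0,0],0],[0.0,[0,0,0],0],[0.0,[0,0,0],0],[0.0,[0,0,0],0],[0.0,[-0.5,0,0],0],[0.0,[-0.9,0,0],0],[0.0,[-0.9,0,0],0],[0,[-0.9,0,0],0]]'; python3 -m inch '[[0,[-0.3,0,0.9],0],[0,[-0.3,0,0.9],0],[0,[0,0,0.9],0],[0,[0,0,0.9],0],[0,[0,0,0.9],0],[0,[0,0,0.9],0],[0,[0,0,0.9],0],[0,[0,0,0.9],0]]'; python3 -m inch '[[0,[0,0,0.9],0],[0,[0,0,0.9],0],[0,[0,0,0.9],0],[0,[0,0,0.9],0],[0,[0,0,0.9],0],[0,[0,0,0.9],0],[0,[0,0,0.5],0],[0,[0,0,0],0]]'
python3 - <<'E'
from meas import *
im=grab('side','C'); crop(im,180,110,420,350,2.5,'pics/side_Cc.png')
im=grab('top','C'); crop(im,205,130,405,260,4,'pics/top_Cc.png')
rects(im,'top',nav(im),0.036,60,(315,189,390,236))
rects(im,'top',white(im),0.029,60,(205,140,300,172))
E
```

```text
time_s: 58.42
position: [0.4799, -0.2412, 0.1879]
tool_rot: [[0.0, -1.0, -0.017], [-0.0, -0.017, 1.0], [-1.0, -0.0, -0.0]]
ft_force: [0.1, -0.3, -3.1]
grip_width: 0.0267
t 58.42 pos [ 0.4799 -0.2412  0.1879] zang 90.98 F [ 0.1014 -0.2543 -3.0946] w 0.0267
time_s: 59.08
position: [0.4796, -0.2414, 0.2849]
tool_rot: [[-0.0, -1.0, -0.016], [0.0, -0.016, 1.0], [-1.0, 0.0, 0.0]]
ft_force: [0.3, -0.0, 0.4]
grip_width: 0.0428
time_s: 59.75
position: [0.4758, -0.0242, 0.3019]
tool_rot: [[0.001, -1.0, -0.016], [-0.0, -0.016, 1.0], [-1.0, -0.001, -0.0]]
ft_force: [-0.1, -0.6, -1.6]
grip_width: 0.0427
time_s: 60.42
position: [0.4727, 0.1538, 0.3018]
tool_rot: [[0.001, -1.0, -0.02], [0.001, -0.02, 1.0], [-1.0, -0.001, 0.001]]
ft_force: [-0.6, 0.2, -0.2]
grip_width: 0.043
top px 348.6 212.6 rect(mm,deg) (471.6, -303.1, 107.3, 29.7, 1.3)
top px 330.4 213.3 rect(mm,deg) (471.5, -241.2, 109.5, 29.2, 1.3)
top px 367.1 211.6 rect(mm,deg) (473.4, -365.8, 107.3, 30.3, 1.0)
top px 386.8 208.5 rect(mm,deg) (470.5, -430.1, 158.0, 20.5, -3.6)
top px 271.6 156.1 rect(mm,deg) (677.6, -42.2, 83.2, 28.6, 88.5)
top px 229.0 155.9 rect(mm,deg) (681.4, 96.7, 69.5, 28.6, 88.5)
```

View pics/side_Cc.png

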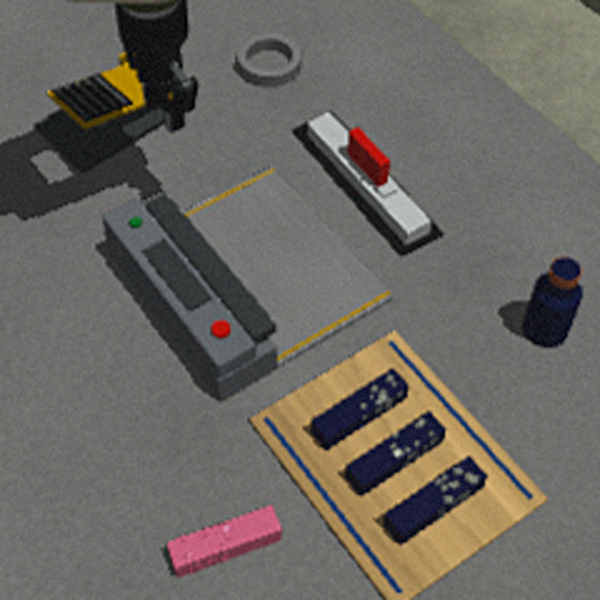

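View pics/top_Cc.png

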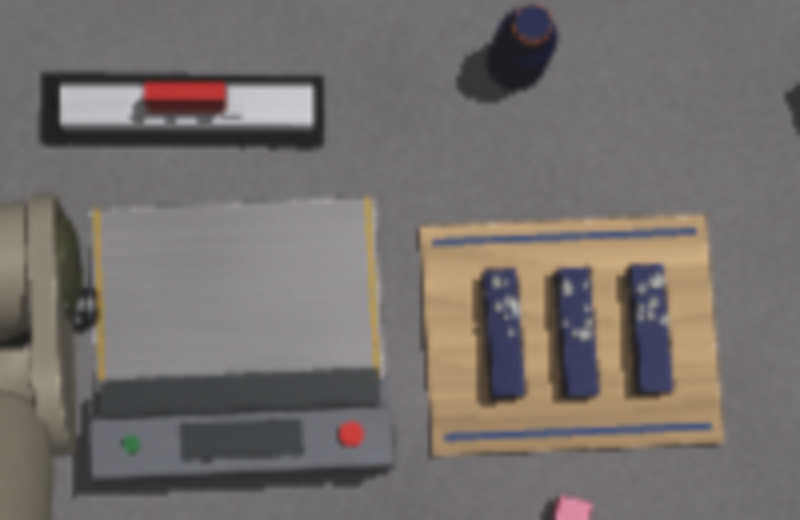

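All three blanks lie flat on the board (top crop (503,333), (577,332), (650,329)). The straightedge is upright on its rest (186,105), and the gripper is clear at 0.30 m. Handing in.

```bash
python3 -c "
from rig import env
s=env.observe(); print(s['time_s'],s['ft_force']); env.close_job()"
```

```text
60.5167 [ 0.06772463 -0.56089336  0.34325702]
the job is handed in; nothing more can be done
```

The job is done and handed in at 60.5 s, with every step carried out in the order asked. Only three blue blanks were present.

- **Loading:** I set the three blanks 62 mm apart on the bed, ends towards the fence. I pushed them home with the straightedge until it went stiff at about 20 N, then let go of it. Its centre measured 128 mm from the fence and its yaw 0.95° against about 1.0° for the press, which is flush and home.
- **Pedal:** I pressed it to its stop, with a 31 N reading and the marking bar seen lowered. It sprang back up, and the straightedge stayed in place.
- **Return:** The straightedge is upright along its rest. The blanks lie flat on the board about 62 mm apart, none on another. The mill, the ring and the look-alikes were not approached; those in the last views stood as before.

**Disagreement:** the yaw of the single blanks against the fence read noisily, from about -1° to +2.6°. The top view alone put them about 1.5° off square to the fence. The side view averaged about 1°, which is square, and I went by that together with the stiff stop. I saw no knock to any object and no slip of the grip.

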